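# Clamp a block from the flap dispenser in the one-hand bar clamp

### The arm

A 6-joint arm with a two-finger parallel gripper is mounted at the origin on a cart in front of the work surface, level with it; the furniture and walls round the work are solid. World frame = base frame: x ahead of the robot, y to its left, z up, the work surface at z = 0. Lengths are in m, angles in rad, forces in N, time in s.
With the tool pointing down it reaches from about 0.35 to 0.975 m from the base axis. Payload 4.9 kg.
Tool frame: the origin (TCP) lies between the finger pads; the fingertips stand 17 mm ahead of it and the grasp point (between the pads) lies 2 mm behind it; z points along the fingers, y is the direction in which the jaws open and shut (so a half turn about z gives the same grasp; the last joint's range is limited). The gripper opens to 85 mm and grips with 20 to 120 N. Pads are 22 mm wide; open, the fingers measure 114 mm over their backs; the gripper's body (76 mm by 85 mm) begins 54 mm behind the grasp point. The pads swing forward as they close: fully open they stand 13 mm farther back than shut.
Start: joints at [-1.29, 0.053, 1.613, -0, 1.476, -0.119], TCP at [0.243, -0.576, 0.248] pointing down, gripper open.
Joint ranges: [-3.01, 3.01], [-1.01, 2.22], [0.06, 2.58], [-1.02, 4.17], [0.09, 2.62], [-3.14, 3.14]. Speed limits (rad/s): [2.57, 2.57, 3.14, 3.14, 3.14, 3.14].

### API

Orientations are given as a unit quaternion [w, x, y, z].
In Python, from plant import state, grab_frame, camera_model, job_done, find_in, silhouettes, landmark_of gives the robot as it stands.
- The arm moves only by the shell command python3 -m crank 'ROWS'. ROWS is JSON, a list of rows, each an object with "angular": the turn, a rotation vector about the tool's x, y, z each as a share of 5 degrees, from -1 to 1, a list of three; "delta_pos": the shift along the tool's x, y, z each as a share of 3 cm, from -1 to 1, a list of three; "gripper": the opening, from 0 (shut) to 1 (fully open). In form: [{"angular": [ax, ay, az], "delta_pos": [tx, ty, tz], "gripper": gripper}, ...]. A call has 1 to 12 rows; each row shifts and turns the commanded pose from where the row before left it, along the tool's axes as they then stand; what a row does not reach is not made up. A row lasts 1/8 s, in which the tool goes at most 62.5 mm and 10.7 degrees, less where a joint would pass 70% of its speed; a pose out of reach is approached as far as the arm can. A call with a number of a shift or a turn outside -1 to 1 is refused whole. A call with a gripper value outside its range is refused whole. The fingers move at their own pace and stop on an object; the grip force is fixed at half the most. Time passes only in rows, so rows that do not move let the fingers close. It gives the time, the measured TCP pose, the force and the opening at its end, in the units of the state.
- state(): the state, without advancing time (a new reading comes with each control period).
- grab_frame(name): name is "side" or "top" or "wrist"; returns the picture (480x640x3 uint8, red, green, blue); there is no depth.
- camera_model(name): a dict with "camera_matrix" (3x3 intrinsics, pixels), "rvec" (rotation vector, rad) and "tvec" (3), from world to camera coordinates, as OpenCV has them; the wrist camera has in their place "mount" (4x4, takes a point from camera to tool coordinates, whose origin is the TCP and whose axes are the flange's). Camera axes: x right, y down, z forward; pixel columns grow to the right and rows downward; lengths in m; the calibration is good to about 2 mm. A picture is of the moment at which its call begins: read the wrist's pose just before it. camera_model takes no time and is no camera call.
- job_done(): hands the job in, once; it reports no verdict.
Trained networks look in the newest picture that a camera, given by its name, has taken for a name from the list of things; names that differ only in an ending like _2 or _b are one class to them, and where a whole thing is asked for, a point or a joint stands for the part that bears it (a point fixed in the world has none). Each returns a list of dicts, best first, with "conf" (0 to 1); they miss things now and then, are a little off and sometimes report something else, mostly with a low value. They report only what shows in the picture. A call takes as long as a camera call.
- find_in(camera, target): "bbox" ([left, top, right, bottom] in pixels, round what is visible of it).
- silhouettes(camera, target): "mask" (480x640 bool, what is visible of it) and "bbox" ([left, top, right, bottom] in pixels, round what is visible of it).
- landmark_of(camera, target): "pixel" ([column, row] in pixels: a listed point, or the origin of a listed thing).
The state is a dict: "time": time; "joint_pos": joint angles; "joint_vel": joint speeds; "joint_efforts": joint torques, N m; "tool_pos": TCP position; "tool_rot": TCP orientation; "contact_force": force on the tool from outside, world axes, zero at the start; "ft_torque": the same for the moment, N m; "gripper_width": opening from 0.0 (shut) to 1.0 (fully open).
Only numpy, scipy, OpenCV 4.12 (cv2) and the standard library are available. Lean on these libraries where they do the work, as an engineer would, in place of code of your own. Each camera call takes 0.05 s, during which the arm holds its last target.

### The job

Reach past the spring flap of the dispenser, draw the beech block out and lay it flat on the bed of the bench-mounted bar clamp, between its two jaws, and let go of it. Then, without pushing the jaw by hand, squeeze the clamp's trigger again and again until the sliding jaw presses the block firmly against the sprung pad and the pad is well pushed in (at least 3 of its 6 mm); let the trigger go, and leave the bottle, the solder spool and the orange spring clamp where they are.

Things in the scene. Friction and masses are not known exactly. Their poses are not given: they have to be found in the camera images.
- dispenser: Fixed plywood dispenser, 144 mm deep, 170 wide, 79 high. Origin on the table, mid-width, below the flap's hinge; x points into the dispenser (away from the robot), z up. Its floor is 25 mm above the table: an open apron at x -72 to 0, then on to a back wall at x 62 between side walls (inner faces y -75 and 75), below a clear roof (x 0 to 72, 76 to 79 mm above the table).
- dispenser_mouth (a point): Middle of the mouth, on the floor straight below the flap (dispenser x = 0, 25 mm above the table; axes as the dispenser's). Fingers must come in tilted about 40 degrees from vertical, pointing forward and down, below the roof's front edge; the block can then be drawn out level onto the apron and picked up there from above.
- flap (a joint): Clear flap across the mouth, hinged along y at dispenser x = -1, 73 mm above the table; 146 mm wide, 25 long: its lower edge hangs 48 mm above the table, 23 mm above the floor. 0 = hanging shut, grows (rad) to 1.3 as it is pushed inward; a weak spring (below 1 N at the edge) shuts it.
- block_mid (a point): Centre of the loose drilled beech block, 24 x 36 x 17 mm (along the point's x, y, z), 20 to 45 g. Starts flat on the dispenser's floor, its length about along the dispenser's x axis, its centre 20 to 28 mm behind the flap (near end 2 to 10 mm behind it), up to 15 mm off mid-width. Its top is 6 mm lower than the flap's edge.
- clamp: Fixed one-hand bar clamp on a 90 x 270 mm plate. Origin on the table below the sprung pad's free face; y runs along the bar from the sliding jaw to the handle, z up. From -y to +y: sliding jaw, bed, sprung pad on the fixed jaw (top 82 mm above the table), housing (top 62), trigger and then grip, both pointing up. Bed: two rails (x -20 to -6, 6 to 20; y -110 to 12), top 50 mm above the table.
- clamp_bed (a point): Point on top of the bed (50 mm above the table), on the bar's centre line, 26 mm from the sprung pad's free face: a good place for the middle of the block, its 36 mm length along the bar.
- clamp_jaw (a joint): Sliding jaw, 32 mm wide, top 82 mm above the table. 0 = wide open, its face 66 mm from the pad's; grows (m) to 0.045 as it closes; starts at 0.006 to 0.014. Each full squeeze of the trigger draws it about 6 mm towards the pad (ratchet, 6 mm teeth); it stays by friction (12 N) when the trigger is let go.
- jaw_face (a point): Centre of the sliding jaw's gripping face, 67 mm above the table (17 above the bed).
- clamp_pad (a joint): Sprung rubber pad on the fixed jaw, 30 x 28 mm. 0 = free; grows (m) as the block is pressed against it, 1.7 N per mm, stop at 0.006.
- clamp_trigger (a joint): Trigger lever, pivoted 24 mm above the table at clamp y = 80 mm. 0 = released, grows (rad) to 0.25 = squeezed against the grip; its spring brings it back, and it must come back under 0.03 before the next squeeze. A squeeze takes about 3 to 13 N at the fingers; once the block is held firmly and the pad is at its stop, the trigger stops short.
- trigger_mid (a point): Middle of the trigger's finger part, 115 mm above the table when released. Trigger 22 mm wide (clamp x), 10 thick, top end 136 mm above the table. Released it leans 0.125 rad towards the jaws.
- grip_mid (a point): Middle of the fixed grip behind the trigger, 115 mm above the table (top 142), 26 mm wide (clamp x), 12 thick. At this height trigger and grip together measure about 45 mm along the bar when released, 23 mm when squeezed; squeeze along the clamp's y axis, from above.
- flux_bottle: Small white bottle with a green cap, 47 mm across, 94 high, origin at the centre of its underside. Leave it alone.
- solder_spool: Blue spool of solder, 67 x 81 x 41 mm, origin at its underside. Leave it alone.
- spring_clamp: Orange spring clamp lying flat, 78 x 133 x 20 mm, origin at its underside. Leave it alone.

How it is judged:
By the outcome, as a careful person would: the job done as asked, in the order asked, and still so for the second after the job is handed in, with the robot touching nothing.
It also fails if it takes over 72 s, if anything falls off the work surface, if the arm or the gripper's body presses on something with over 40 N, if the wrist force passes 120 N, or if a joint passes its speed limit or range.

## Working session

There is one attempt and no reset: what is moved stays moved. The work goes in short steps, Python scripts to look and compute and a shell command to move; the robot and the scene stay as the last step left them, time stands still between calls to the robot, and variables do not carry over. Pictures are saved under pics/ and viewed, and the job is handed in when it is done.

```bash
ls; mkdir -p pics; python3 - <<'E'
from plant import *
import cv2, numpy as np
s=state(); print({k:np.round(v,3).tolist() for k,v in s.items()})
for n in ["top","side","wrist"]:
    im=grab_frame(n); cv2.imwrite(f"pics/{n}0.png",im[:,:,::-1])
    print(n,camera_model(n))
E
```

```text
pics
{'time': 0.0, 'joint_pos': [-1.29, 0.053, 1.614, 0.0, 1.476, -0.119], 'joint_vel': [-0.001, 0.001, -0.001, 0.0, -0.001, 0.001], 'joint_efforts': [0.003, -39.367, -37.018, 0.0, 0.007, 0.0], 'tool_pos': [0.243, -0.575, 0.247], 'tool_rot': [-0.001, 0.98, 0.199, -0.0], 'contact_force': [0.987, -0.929, 0.039], 'ft_torque': [0.044, 0.045, 0.034], 'gripper_width': 0.998}
top {'camera_matrix': array([[514.04318234,   0.        , 314.69080971],
       [  0.        , 514.04318234, 237.28099453],
       [  0.        ,   0.        ,   1.        ]]), 'rvec': array([ 2.14694701, -2.17266801,  0.17747084]), 'tvec': array([-0.05428419,  0.59734236,  1.33217532])}
side {'camera_matrix': array([[505.26884656,   0.        , 315.89814037],
       [  0.        , 505.26884656, 246.87974679],
       [  0.        ,   0.        ,   1.        ]]), 'rvec': array([ 0.72388978, -2.6066892 ,  1.13129574]), 'tvec': array([0.47887461, 0.29514135, 0.99283825])}
wrist {'camera_matrix': array([[344.17970748,   0.        , 320.07441923],
       [  0.        , 344.17970748, 237.20820554],
       [  0.        ,   0.        ,   1.        ]]), 'mount': array([[-1.01087519e-03, -9.54213987e-01, -2.99123126e-01,
         7.52026603e-02],
       [ 9.99997943e-01, -1.49059364e-03,  1.37559468e-03,
         7.40907350e-04],
       [-1.75848272e-03, -2.99121120e-01,  9.54213531e-01,
        -1.25000579e-01],
       [ 0.00000000e+00,  0.00000000e+00,  0.00000000e+00,
         1.00000000e+00]])}
```

View pics/top0.png

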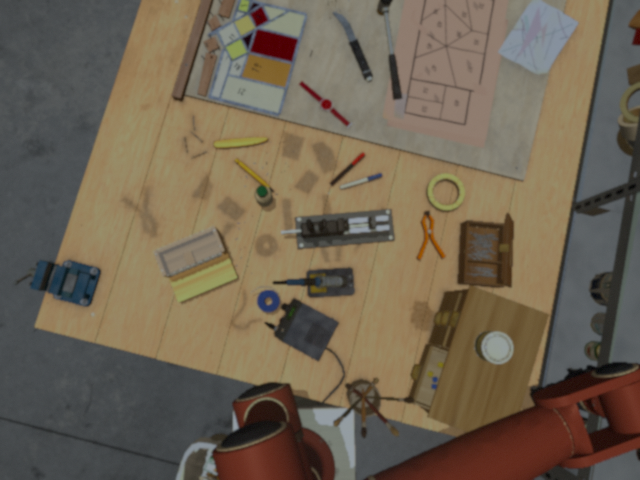

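View pics/side0.png

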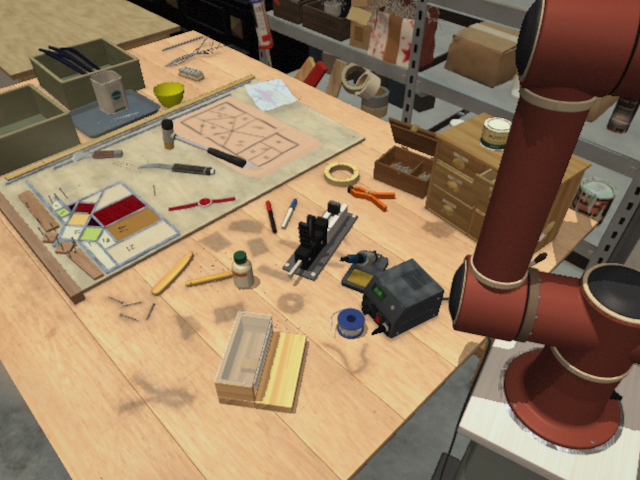

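View pics/wrist0.png

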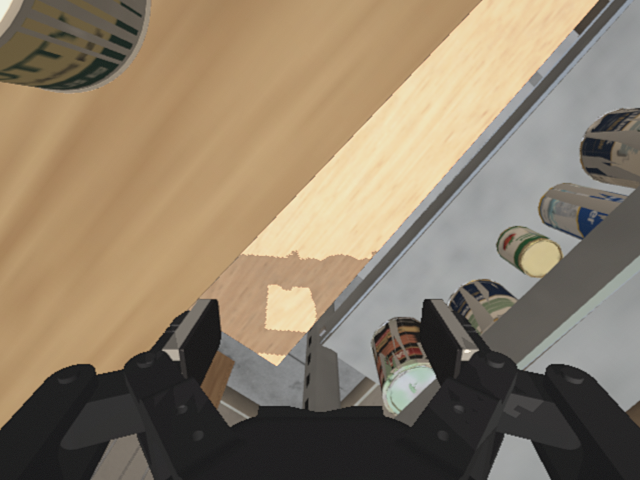

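```bash
cat > h.py <<'E'
from plant import *
import cv2, numpy as np
from scipy.spatial.transform import Rotation as R
def q2m(q): return R.from_quat([q[1],q[2],q[3],q[0]]).as_matrix()
def cam(n,s=None):
    m=camera_model(n);K=m["camera_matrix"]
    if "rvec" in m:
        Rm=cv2.Rodrigues(m["rvec"])[0];return K,Rm,np.array(m["tvec"]).ravel()
    T=np.eye(4);s=s or state();T[:3,:3]=q2m(s["tool_rot"]);T[:3,3]=s["tool_pos"]
    W=np.linalg.inv(T@m["mount"]);return K,W[:3,:3],W[:3,3]
def proj(c,P):
    K,Rm,t=c;p=(np.atleast_2d(P)@Rm.T+t)@K.T;return p[:,:2]/p[:,2:]
def ray(c,px):
    K,Rm,t=c;d=Rm.T@np.linalg.inv(K)@np.array([px[0],px[1],1.]);return -Rm.T@t,d
def atz(c,px,z):
    o,d=ray(c,px);return o+d*(z-o[2])/d[2]
def tri(c1,p1,c2,p2):
    A=[];b=[]
    for c,p in((c1,p1),(c2,p2)):
        o,d=ray(c,p);d=d/np.linalg.norm(d);M=np.eye(3)-np.outer(d,d);A.append(M);b.append(M@o)
    x=np.linalg.lstsq(np.vstack(A),np.hstack(b),rcond=None)[0]
    return x
E
python3 - <<'E'
from h import *
for n in ["top","side"]:
    im=grab_frame(n)
    c=cam(n)
    for t,z in [("dispenser",0),("dispenser_mouth",.025),("block_mid",.0335),("clamp",0),("clamp_bed",.05),("jaw_face",.067),("trigger_mid",.115),("grip_mid",.115),("flux_bottle",0),("solder_spool",0),("spring_clamp",0)]:
        for r in landmark_of(n,t)[:1]: print(n,t,round(r["conf"],2),np.round(r["pixel"],1),np.round(atz(c,r["pixel"],z),3))
    if n=="top": cv2.imwrite("pics/topd.png",cv2.resize(im[215:315,140:420],None,fx=2.85,fy=2.85,interpolation=cv2.INTER_CUBIC)[:,:,::-1])
    else: cv2.imwrite("pics/sided.png",cv2.resize(im[190:420,190:420],None,fx=2.6,fy=2.6,interpolation=cv2.INTER_CUBIC)[:,:,::-1])
E
```

```text
top dispenser 0.82 [200.7 263.6] [0.533 0.249 0.   ]
top dispenser_mouth 0.64 [199.  263.8] [0.531 0.249 0.025]
top block_mid 0.74 [343.6 230.2] [ 0.616 -0.14   0.034]
top clamp 0.98 [345.8 228.8] [ 0.625 -0.149  0.   ]
top clamp_bed 0.86 [357.7 223.6] [ 0.631 -0.177  0.05 ]
top jaw_face 0.64 [367.9 224.4] [ 0.626 -0.202  0.067]
top trigger_mid 0.46 [322.6 220.7] [ 0.629 -0.08   0.115]
top grip_mid 0.91 [307.9 225.3] [ 0.617 -0.043  0.115]
top flux_bottle 0.84 [263.4 197.5] [0.716 0.079 0.   ]
top solder_spool 0.91 [264.9 299.4] [0.434 0.075 0.   ]
top spring_clamp 0.86 [428.5 234.3] [ 0.608 -0.378  0.   ]
side dispenser 0.94 [265.8 370.3] [0.529 0.248 0.   ]
side dispenser_mouth 0.68 [260.7 365. ] [0.534 0.256 0.025]
side clamp 0.56 [321.5 239.5] [ 0.634 -0.154 -0.   ]
side clamp_bed 0.91 [327.1 219.5] [ 0.633 -0.18   0.05 ]
side jaw_face 0.77 [333.1 207.4] [ 0.634 -0.213  0.067]
side trigger_mid 0.5 [310.4 223.3] [ 0.622 -0.08   0.115]
side grip_mid 0.85 [308.7 226.6] [ 0.619 -0.068  0.115]
side solder_spool 0.81 [347.  331.2] [0.434 0.074 0.   ]
side spring_clamp 0.79 [367.2 197.3] [ 0.613 -0.379  0.   ]
```

```bash
ls pics
```

```text
side0.png
sided.png
top0.png
topd.png
wrist0.png
```

View pics/topd.png

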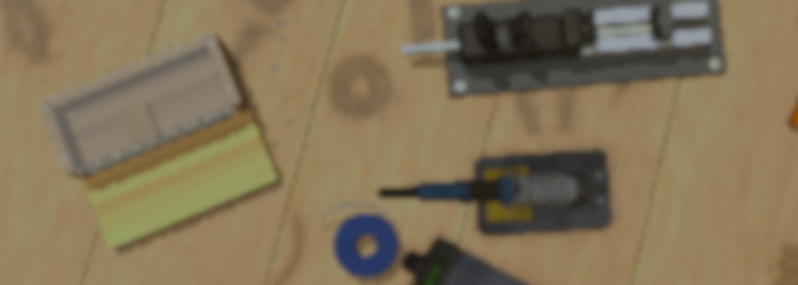

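View pics/sided.png

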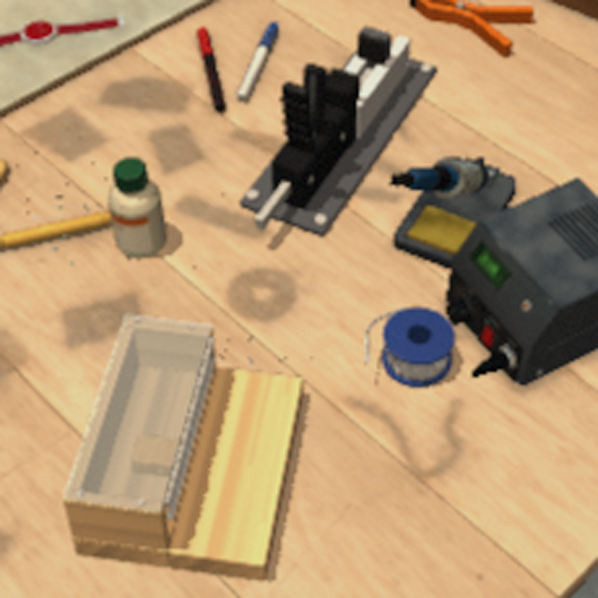

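```bash
python3 - <<'E'
from h import *
c=cam("top");cs=cam("side")
f=lambda u,v:(140+u/2.85,215+v/2.85)
g=lambda u,v:(190+u/2.6,190+v/2.6)
a=atz(c,f(118,249),.025);b=atz(c,f(280,183),.025)
a2=atz(cs,g(266,578),.025);b2=atz(cs,g(302,378),.025)
for p,q in((a,b),(a2,b2)):
    d=p-q; print("apron",np.round(p,3),np.round(q,3),np.linalg.norm(d).round(3),"disp yaw",np.degrees(np.arctan2(-d[0],d[1])).round(1))
print("block top",np.round(atz(c,f(143,120),.042),3),"side",np.round(atz(cs,g(153,440),.042),3))
E
```

```text
apron [0.429 0.293 0.025] [0.488 0.144 0.025] 0.161 disp yaw 21.7
apron [0.424 0.309 0.025] [0.495 0.146 0.025] 0.178 disp yaw 23.4
block top [0.547 0.269 0.042] side [0.555 0.265 0.042]
```

```bash
python3 -m crank '[{"angular":[0,0,0],"delta_pos":[0.9,-0.9,-0.5],"gripper":1},{"angular":[0,0,0],"delta_pos":[1,-1,-0.5],"gripper":1},{"angular":[0,0,0],"delta_pos":[1,-1,-0.5],"gripper":1},{"angular":[0,0,0],"delta_pos":[1,-1,-0.5],"gripper":1},{"angular":[0,0,0],"delta_pos":[1,-1,0],"gripper":1},{"angular":[0,0,0],"delta_pos":[1,-1,0],"gripper":1},{"angular":[0,0,0],"delta_pos":[1,-1,0],"gripper":1},{"angular":[0,0,0],"delta_pos":[1,-1,0],"gripper":1},{"angular":[0,0,0],"delta_pos":[1,-1,0],"gripper":1},{"angular":[0,0,0],"delta_pos":[1,-1,0],"gripper":1},{"angular":[0,0,0],"delta_pos":[1,-1,0],"gripper":1},{"angular":[0,0,0],"delta_pos":[1,-1,0],"gripper":1}]'
```

```text
time: 2.85
tool_pos: [0.4335, -0.1065, 0.3085]
tool_rot: [0.0, 0.98, 0.199, 0.0]
contact_force: [0.8, -1.3, 0.7]
gripper_width: 1.002
```

```bash
python3 -m crank '[{"angular":[0,0,0],"delta_pos":[0.56,-1,0.3],"gripper":1},{"angular":[0,0,0],"delta_pos":[0.56,-1,0.4],"gripper":1},{"angular":[0,0,0],"delta_pos":[0.56,-1,0.4],"gripper":1},{"angular":[0,0,0],"delta_pos":[0.56,-1,0.4],"gripper":1},{"angular":[0,0,0],"delta_pos":[0.56,-1,0.4],"gripper":1},{"angular":[0,0,0],"delta_pos":[0.56,-1,0.5],"gripper":1},{"angular":[0,0,0],"delta_pos":[0.56,-1,0.5],"gripper":1},{"angular":[0,0,0],"delta_pos":[0.56,-1,0.5],"gripper":1},{"angular":[0,0,0],"delta_pos":[0.56,-1,0.5],"gripper":1},{"angular":[0,0,0],"delta_pos":[0.56,-1,0.5],"gripper":1},{"angular":[0,0.5,0],"delta_pos":[0,0,0],"gripper":1},{"angular":[0,1,0],"delta_pos":[0,0,0],"gripper":1}]'
python3 -m crank '[{"angular":[0,1,0],"delta_pos":[0,0,0],"gripper":1},{"angular":[0,1,0],"delta_pos":[0,0,0],"gripper":1},{"angular":[0,1,0],"delta_pos":[0,0,0],"gripper":1},{"angular":[0,1,0],"delta_pos":[0,0,0],"gripper":0.55},{"angular":[0,1,0],"delta_pos":[0,0,0],"gripper":0.55},{"angular":[0,1,0],"delta_pos":[0,0,0],"gripper":0.55},{"angular":[0,0.5,0],"delta_pos":[0,0,0],"gripper":0.55},{"angular":[0,0,0],"delta_pos":[0,0,0],"gripper":0.55}]'
python3 - <<'E'
from h import *
s=state();im=grab_frame("wrist");c=cam("wrist",s);cv2.imwrite("pics/w1.png",im[:,:,::-1])
np.save("pics/w1s.npy",np.r_[s["tool_pos"],s["tool_rot"]])
for t,z in [("dispenser",0),("dispenser_mouth",.025),("block_mid",.0335)]:
    for r in landmark_of("wrist",t)[:1]: print(t,round(r["conf"],2),np.round(r["pixel"],1),np.round(atz(c,r["pixel"],z),4))
r=silhouettes("wrist","block_mid")
for q in r[:2]:print(q["conf"],q["bbox"])
E
```

```text
time: 4.35
tool_pos: [0.4715, 0.2345, 0.1761]
tool_rot: [-0.013, 0.978, 0.199, 0.065]
contact_force: [0.5, -0.0, -0.4]
gripper_width: 0.999
time: 5.35
tool_pos: [0.4705, 0.2336, 0.1757]
tool_rot: [-0.068, 0.921, 0.187, 0.335]
contact_force: [0.7, -0.6, -0.4]
gripper_width: 0.55
dispenser 0.76 [326.  288.9] [0.5254 0.2492 0.    ]
dispenser_mouth 0.95 [324.6 280. ] [0.5264 0.2514 0.025 ]
```

View pics/w1.png

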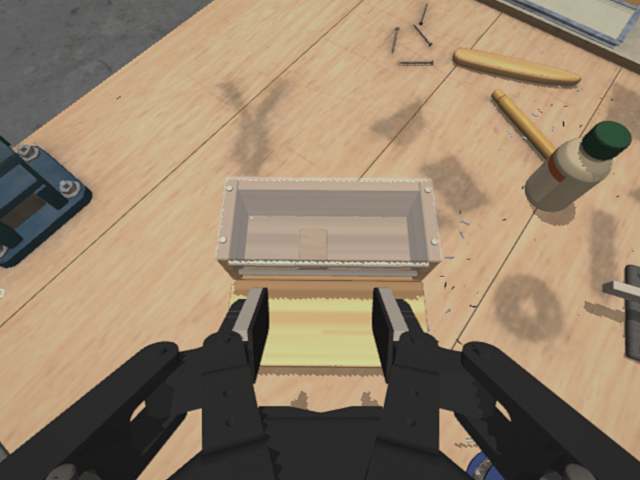

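```bash
python3 - <<'E'
from h import *
im=cv2.imread("pics/w1.png");cv2.imwrite("pics/w1z.png",cv2.resize(im[165:385,205:455],None,fx=2.7*1.15,fy=2.7,interpolation=cv2.INTER_CUBIC) if 0 else cv2.resize(im[170:385,205:455],None,fx=2.8*1,fy=2.8,interpolation=cv2.INTER_CUBIC))
E
```

```text
(no output)
```

View pics/w1z.png

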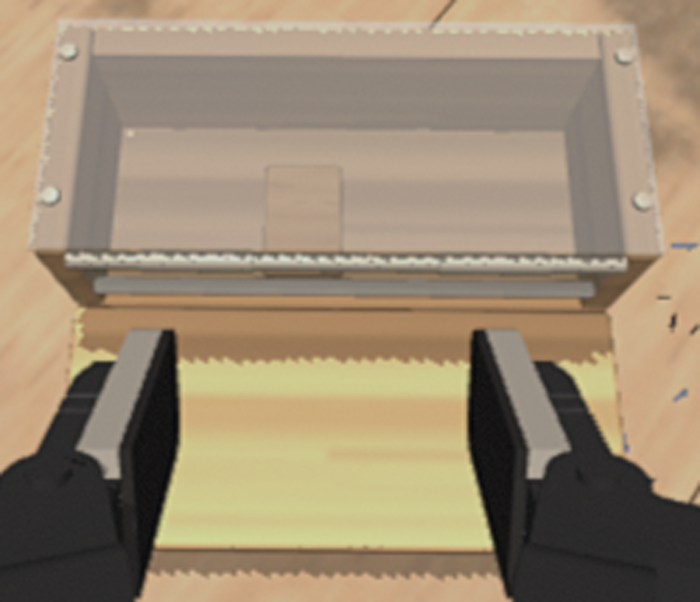

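```bash
python3 - <<'E'
from h import *
from scipy.optimize import least_squares
a=np.load("pics/w1s.npy");s=dict(tool_pos=a[:3],tool_rot=a[3:])
c=cam("wrist",s);f=lambda u,v:np.array((205+u/2.8,170+v/2.8))
L=[((.072,.085,.079),(60,22)),((.072,-.085,.079),(637,27)),((0,.085,.079),(33,247)),((0,-.085,.079),(662,253)),((.062,.075,.025),(125,130)),((.062,-.075,.025),(566,130))]
P=np.array([l[0] for l in L]);px=np.array([f(*l[1]) for l in L])
W=lambda p,Q:np.c_[Q[:,0]*np.cos(p[2])-Q[:,1]*np.sin(p[2])+p[0],Q[:,0]*np.sin(p[2])+Q[:,1]*np.cos(p[2])+p[1],Q[:,2]]
r=least_squares(lambda p:(proj(c,W(p,P))-px).ravel(),[.53,.25,.39])
print(r.x,np.degrees(r.x[2]));print(np.round(r.fun.reshape(-1,2),1))
p=r.x
loc=lambda w:np.array([np.cos(p[2])*(w[0]-p[0])+np.sin(p[2])*(w[1]-p[1]),-np.sin(p[2])*(w[0]-p[0])+np.cos(p[2])*(w[1]-p[1])])
for u,v,z in [(266,166,.042),(342,166,.042),(263,247,.042),(343,247,.042),(340,275,.025),(340,549,.025)]:
    print((u,v),np.round(loc(atz(c,f(u,v),z))*1000,1))
M=q2m(a[3:]);print(np.round(M,3)); print("tcp local",loc(a[:2])*1000, "tool yaw",np.degrees(np.arctan2(M[1,2],M[0,2])), "tilt",np.degrees(np.arccos(-M[2,2])))
E
```

```text
[0.52759246 0.24880622 0.39003448] 22.347329367055146
[[-0.8 -1.9]
 [ 0.7 -2. ]
 [-2.3  1. ]
 [ 3.2  0.9]
 [-0.5 -0.4]
 [-0.5  0.9]]
(266, 166) [41.1 25. ]
(342, 166) [41.4  1. ]
(263, 247) [14.1 25.1]
(343, 247) [14.3  0.7]
(340, 275) [10.8  1.3]
(340, 549) [-71.4   1.1]
[[ 0.706  0.389  0.591]
 [ 0.298 -0.921  0.25 ]
 [ 0.642 -0.    -0.767]]
tcp local [-58.59054745   7.63566686] tool yaw 22.906436336410035 tilt 39.94260591223508
```

```bash
cat >> h.py <<'E'
D=np.array([.5276,.2488,.3900])
def locD(w):
    w=np.array(w);c,s=np.cos(D[2]),np.sin(D[2]);return np.array([c*(w[0]-D[0])+s*(w[1]-D[1]),-s*(w[0]-D[0])+c*(w[1]-D[1]),w[2]])*1000
def dirD(v):
    c,s=np.cos(D[2]),np.sin(D[2]);return np.array([c*v[0]+s*v[1],-s*v[0]+c*v[1],v[2]])
def toD(t):
    "tool-frame rows (30mm units) to go to dispenser-local mm target"
    s=state();M=q2m(s["tool_rot"]);d=np.array(t)-locD(s["tool_pos"])
    c,sn=np.cos(D[2]),np.sin(D[2]);w=np.array([c*d[0]-sn*d[1],sn*d[0]+c*d[1],d[2]])
    print("local",locD(s["tool_pos"]).round(1),"z dir",dirD(M[:,2]).round(3),"y dir",dirD(M[:,1]).round(3),"rows sum",(M.T@w/30).round(3),"grip",s["gripper_width"],"F",np.round(s["contact_force"],1))
E
python3 -m crank '[{"angular":[0,0.6,0],"delta_pos":[0,0,0],"gripper":0.5},{"angular":[0,0,0],"delta_pos":[-0.34,-0.045,0.65],"gripper":0.5},{"angular":[0,0,0],"delta_pos":[-0.34,-0.045,0.65],"gripper":0.5},{"angular":[0,0,0],"delta_pos":[-0.34,-0.045,0.65],"gripper":0.5},{"angular":[0,0,0],"delta_pos":[-0.34,-0.045,0.65],"gripper":0.5},{"angular":[0,0,0],"delta_pos":[0,0,0],"gripper":0.5}]'
python3 - <<'E'
from h import *
toD([6,13,47])
s=state();im=grab_frame("wrist");cv2.imwrite("pics/w2.png",im[:,:,::-1])
E
```

```text
time: 6.35
tool_pos: [0.4896, 0.2477, 0.0891]
tool_rot: [-0.073, 0.913, 0.185, 0.357]
contact_force: [-0.4, -0.4, -0.1]
gripper_width: 0.503
local [-35.6  13.5  89.1] z dir [ 0.678  0.007 -0.735] y dir [ 0.01  -1.    -0.001] rows sum [0.065 0.03  1.972] grip 0.5029363782513527 F [-0.4 -0.4 -0.1]
```

View pics/w2.png

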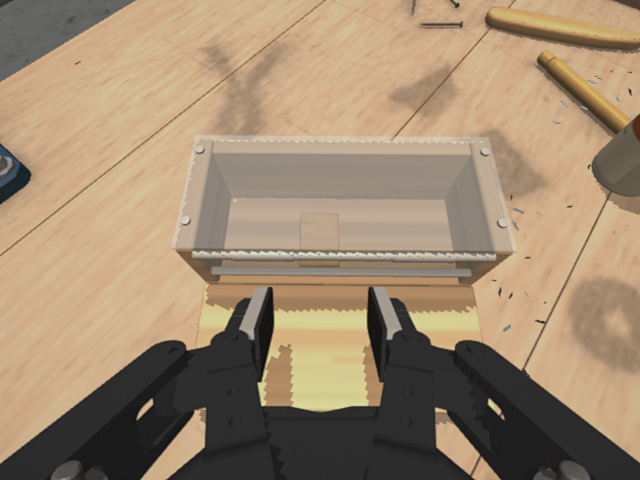

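```bash
python3 -m crank '[{"angular":[0,0,0],"delta_pos":[0.02,0,0.4],"gripper":0.5},{"angular":[0,0,0],"delta_pos":[0.02,0,0.4],"gripper":0.5},{"angular":[0,0,0],"delta_pos":[0.02,0,0.4],"gripper":0.5},{"angular":[0,0,0],"delta_pos":[0,0,0.4],"gripper":0.5},{"angular":[0,0,0],"delta_pos":[0,0,0],"gripper":0.5}]'
python3 - <<'E'
from h import *
toD([6,13,47])
s=state();im=grab_frame("wrist");cv2.imwrite("pics/w3.png",im[:,:,::-1])
E
```

```text
time: 7.02
tool_pos: [0.5215, 0.2611, 0.0572]
tool_rot: [-0.073, 0.912, 0.185, 0.358]
contact_force: [-0.8, -0.8, -3.5]
gripper_width: 0.5
local [-1.  13.7 57.2] z dir [ 0.68   0.007 -0.733] y dir [ 0.01  -1.    -0.001] rows sum [-0.06   0.026  0.407] grip 0.5003515938385822 F [-0.8 -0.8 -3.5]
```

View pics/w3.png

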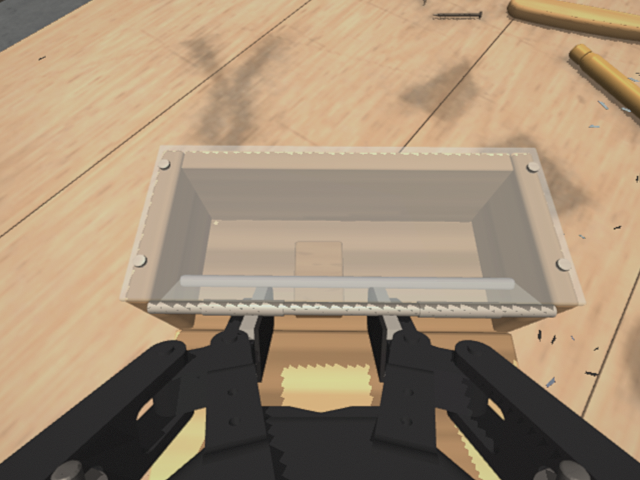

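```bash
python3 -m crank '[{"angular":[0,0,0],"delta_pos":[-0.06,0.01,0.2],"gripper":0.5},{"angular":[0,0,0],"delta_pos":[0,0,0.2],"gripper":0.5},{"angular":[0,0,0],"delta_pos":[0,0,0],"gripper":0.5}]'
python3 - <<'E'
from h import *
toD([6,13,47])
E
```

```text
time: 7.45
tool_pos: [0.529, 0.2637, 0.048]
tool_rot: [-0.073, 0.912, 0.185, 0.36]
contact_force: [0.5, -0.2, -1.3]
gripper_width: 0.5
local [ 7.  13.2 48. ] z dir [ 0.683  0.006 -0.731] y dir [ 0.01 -1.    0.  ] rows sum [-0.047  0.008  0.001] grip 0.5004510475007939 F [ 0.5 -0.2 -1.3]
```

Close on the block.

```bash
python3 -m crank '[{"angular":[0,0,0],"delta_pos":[0,0,0],"gripper":0},{"angular":[0,0,0],"delta_pos":[0,0,0],"gripper":0},{"angular":[0,0,0],"delta_pos":[0,0,0],"gripper":0},{"angular":[0,0,0],"delta_pos":[0,0,0],"gripper":0},{"angular":[0,0,0],"delta_pos":[0,0,0],"gripper":0}]'
python3 - <<'E'
from h import *
toD([-40,13,48.5])
s=state();im=grab_frame("wrist");cv2.imwrite("pics/w4.png",im[:,:,::-1])
E
```

```text
time: 8.07
tool_pos: [0.529, 0.2637, 0.0484]
tool_rot: [-0.073, 0.912, 0.185, 0.36]
contact_force: [-3.6, -1.8, 6.0]
gripper_width: 0.252
local [ 6.9 13.3 48.4] z dir [ 0.683  0.006 -0.73 ] y dir [ 0.01 -1.    0.  ] rows sum [-1.14  -0.006 -1.071] grip 0.2522489759116832 F [-3.6 -1.8  6. ]
```

View pics/w4.png

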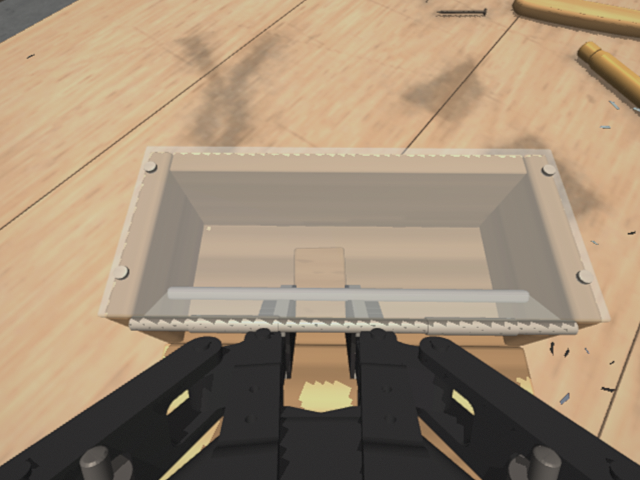

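```bash
python3 -m crank '[{"angular":[0,0,0],"delta_pos":[-0.26,0,-0.27],"gripper":0},{"angular":[0,0,0],"delta_pos":[-0.275,0,-0.26],"gripper":0},{"angular":[0,0,0],"delta_pos":[-0.275,0,-0.26],"gripper":0},{"angular":[0,0,0],"delta_pos":[-0.275,0,-0.26],"gripper":0},{"angular":[0,0,0],"delta_pos":[-0.275,0,-0.26],"gripper":0},{"angular":[0,0,0],"delta_pos":[-0.275,0,-0.26],"gripper":0},{"angular":[0,0,0],"delta_pos":[0,0,0],"gripper":0}]'
python3 - <<'E'
from h import *
toD([-61,13,48.5])
s=state();im=grab_frame("wrist");cv2.imwrite("pics/w5.png",im[:,:,::-1])
im=grab_frame("side");cv2.imwrite("pics/s5.png",cv2.resize(im[280:430,180:380],None,fx=3,fy=3)[:,:,::-1])
E
```

```text
time: 9.0
tool_pos: [0.465, 0.2368, 0.0485]
tool_rot: [-0.073, 0.912, 0.185, 0.359]
contact_force: [-1.0, -0.6, 2.6]
gripper_width: 0.256
local [-62.5  12.7  48.5] z dir [ 0.682  0.007 -0.731] y dir [ 0.01 -1.   -0.  ] rows sum [ 0.037 -0.008  0.033] grip 0.25556025885335176 F [-1.  -0.6  2.6]
```

View pics/w5.png

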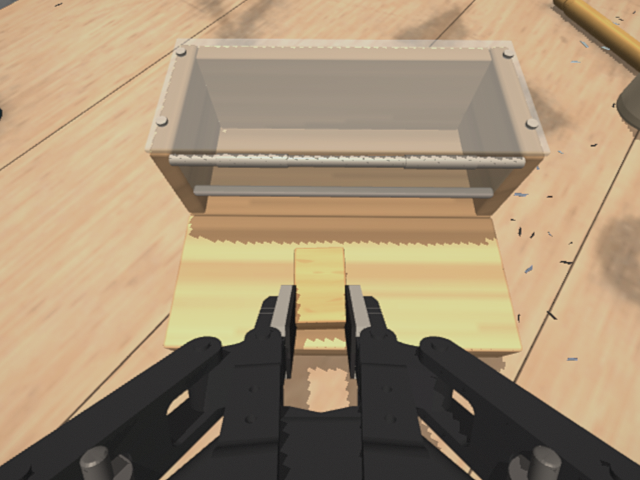

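View pics/s5.png

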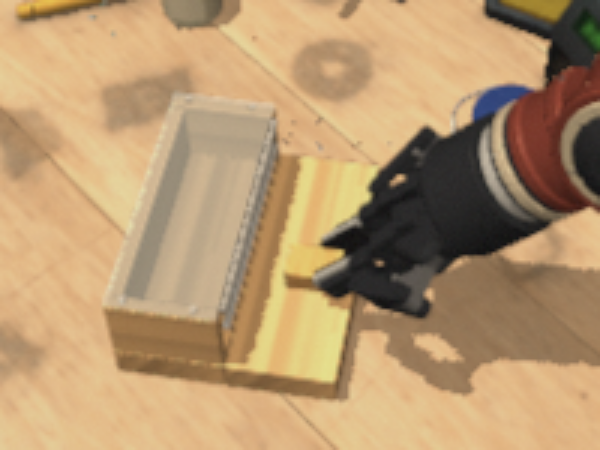

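```bash
python3 -m crank '[{"angular":[0,0,0],"delta_pos":[0,0,0],"gripper":0.35},{"angular":[0,0,0],"delta_pos":[0,0,0],"gripper":0.45},{"angular":[0,0,0],"delta_pos":[0,0,0],"gripper":0.5},{"angular":[0,0,0],"delta_pos":[0,0,-0.3],"gripper":0.55},{"angular":[0,0,0],"delta_pos":[0,0,-0.7],"gripper":0.55},{"angular":[0,-1,0],"delta_pos":[0,0,-0.9],"gripper":0.55},{"angular":[0,-1,0],"delta_pos":[0,0,-0.7],"gripper":0.55},{"angular":[0,-1,0],"delta_pos":[0,0,-0.4],"gripper":0.55},{"angular":[0,-1,0],"delta_pos":[0,0,0],"gripper":0.55},{"angular":[0,-1,0],"delta_pos":[0,0,0],"gripper":0.55},{"angular":[0,-1,0],"delta_pos":[0,0,0],"gripper":0.55},{"angular":[0,-1,0],"delta_pos":[0,0,0],"gripper":0.55}]'
python3 -m crank '[{"angular":[0,-1,0],"delta_pos":[0,0,0],"gripper":0.55},{"angular":[0,-0.6,0],"delta_pos":[0,0,0],"gripper":0.55},{"angular":[0,0,0],"delta_pos":[0,0,0],"gripper":0.55}]'
python3 - <<'E'
from h import *
toD([-45,13,48.5])
s=state();im=grab_frame("wrist");cv2.imwrite("pics/w6.png",im[:,:,::-1]);np.save("pics/w6s.npy",np.r_[s["tool_pos"],s["tool_rot"]])
c=cam("wrist",s)
for r in silhouettes("wrist","block_mid")[:1]:
    m=r["mask"].astype(np.uint8);k=max(cv2.findContours(m,0,2)[0],key=cv2.contourArea)
    print(r["conf"],r["bbox"],cv2.minAreaRect(k))
for r in landmark_of("wrist","block_mid")[:1]: print(r,locD(atz(c,r["pixel"],.0335)))
E
```

```text
time: 10.6
tool_pos: [0.412, 0.2144, 0.1168]
tool_rot: [-0.014, 0.978, 0.198, 0.067]
contact_force: [-0.1, 0.4, 0.5]
gripper_width: 0.55
time: 10.98
tool_pos: [0.4125, 0.2146, 0.1166]
tool_rot: [-0.0, 0.98, 0.199, -0.0]
contact_force: [-0.5, 0.2, 0.6]
gripper_width: 0.548
local [-119.5   12.1  116.6] z dir [-0.  0. -1.] y dir [ 0.01 -1.   -0.  ] rows sum [ 2.484 -0.005  2.269] grip 0.5477803087130528 F [-0.5  0.2  0.6]
0.58 [297.7, 92.5, 339.9, 163.2] ((320.4772644042969, 127.81743621826172), (69.49474334716797, 45.00833511352539), 88.09085083007812)
{'pixel': [318.9, 128.4], 'conf': 0.78} [-43.80739181  12.44122806  33.5       ]
```

View pics/w6.png

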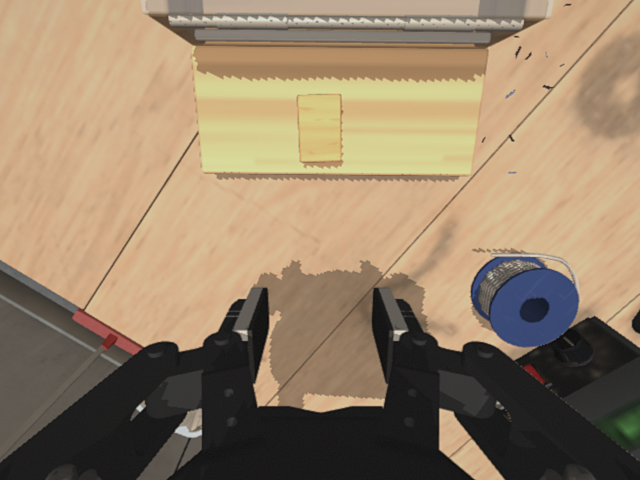

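```bash
python3 - <<'E'
from h import *
a=np.load("pics/w6s.npy");c=cam("wrist",dict(tool_pos=a[:3],tool_rot=a[3:]))
q=[locD(atz(c,p,.042)) for p in [(298,95),(341,95),(341,161),(300,161)]]
print(np.round(q,1),np.mean(q,0))
toD([np.mean(q,0)[0],np.mean(q,0)[1],75]);toD([np.mean(q,0)[0],np.mean(q,0)[1],44])
E
```

```text
[[-26.8  23.8  42. ]
 [-26.6   0.7  42. ]
 [-61.4  -0.3  42. ]
 [-61.6  23.   42. ]] [-44.08558247  11.80850532  42.        ]
local [-120.4   12.2  116.5] z dir [ 0.  0. -1.] y dir [ 0.01 -1.   -0.  ] rows sum [2.543 0.037 1.384] grip 0.5488974042999477 F [ 0.4 -0.2  0.1]
local [-120.4   12.2  116.5] z dir [ 0.  0. -1.] y dir [ 0.01 -1.   -0.  ] rows sum [2.543 0.037 2.417] grip 0.5488974042999477 F [ 0.4 -0.2  0.1]
```

```bash
python3 -m crank '[{"angular":[0,0,0],"delta_pos":[0.6,0,0.2],"gripper":0.5},{"angular":[0,0,0],"delta_pos":[0.7,0,0.3],"gripper":0.5},{"angular":[0,0,0],"delta_pos":[0.7,0,0.3],"gripper":0.5},{"angular":[0,0,0],"delta_pos":[0.52,0.03,0.4],"gripper":0.5},{"angular":[0,0,0],"delta_pos":[0,0,0.5],"gripper":0.5},{"angular":[0,0,0],"delta_pos":[0,0,0.4],"gripper":0.5},{"angular":[0,0,0],"delta_pos":[0,0,0.3],"gripper":0.5},{"angular":[0,0,0],"delta_pos":[0,0,0],"gripper":0.5}]'
python3 - <<'E'
from h import *
toD([-44.5,12,44])
E
```

```text
time: 12.12
tool_pos: [0.4809, 0.2426, 0.0438]
tool_rot: [0.0, 0.98, 0.199, -0.001]
contact_force: [-0.3, 0.2, 0.1]
gripper_width: 0.499
local [-45.5  12.   43.8] z dir [-0.002  0.    -1.   ] y dir [ 0.01 -1.   -0.  ] rows sum [ 0.034  0.001 -0.005] grip 0.49938238813307456 F [-0.3  0.2  0.1]
```

```bash
python3 -m crank '[{"angular":[0,0,0],"delta_pos":[0.03,0,0],"gripper":0},{"angular":[0,0,0],"delta_pos":[0,0,0],"gripper":0},{"angular":[0,0,0],"delta_pos":[0,0,0],"gripper":0},{"angular":[0,0,0],"delta_pos":[0,0,0],"gripper":0},{"angular":[0,0,0],"delta_pos":[0,0,0],"gripper":0},{"angular":[0,0,0],"delta_pos":[0,0,-1],"gripper":0},{"angular":[0,0,0],"delta_pos":[0,0,-1],"gripper":0},{"angular":[0,0,0],"delta_pos":[0,0,-1],"gripper":0},{"angular":[0,0,0],"delta_pos":[0,0,-1],"gripper":0},{"angular":[0,0,0],"delta_pos":[0,0,-1],"gripper":0},{"angular":[0,0,0],"delta_pos":[0,0,-1],"gripper":0},{"angular":[0,0,0],"delta_pos":[0,0,-1],"gripper":0}]'
python3 - <<'E'
from h import *
toD([-44.5,12,44])
c=cam("top")
im=grab_frame("wrist");cv2.imwrite("pics/w7.png",im[:,:,::-1])
im=grab_frame("side");cv2.imwrite("pics/s7.png",cv2.resize(im[190:290,260:380],None,fx=6,fy=6,interpolation=cv2.INTER_CUBIC)[:,:,::-1])
im=cv2.imread("pics/top0.png");cv2.imwrite("pics/topc.png",cv2.resize(im[195:260,275:405],None,fx=6,fy=6,interpolation=cv2.INTER_CUBIC))
E
```

```text
time: 13.62
tool_pos: [0.4823, 0.2431, 0.2548]
tool_rot: [0.0, 0.98, 0.199, -0.001]
contact_force: [0.2, -0.1, -0.9]
gripper_width: 0.264
local [-44.1  12.  254.8] z dir [-0.002  0.    -1.   ] y dir [ 0.01 -1.   -0.  ] rows sum [-3.000e-03 -0.000e+00  7.028e+00] grip 0.26370711078514625 F [ 0.2 -0.1 -0.9]
```

View pics/w7.png

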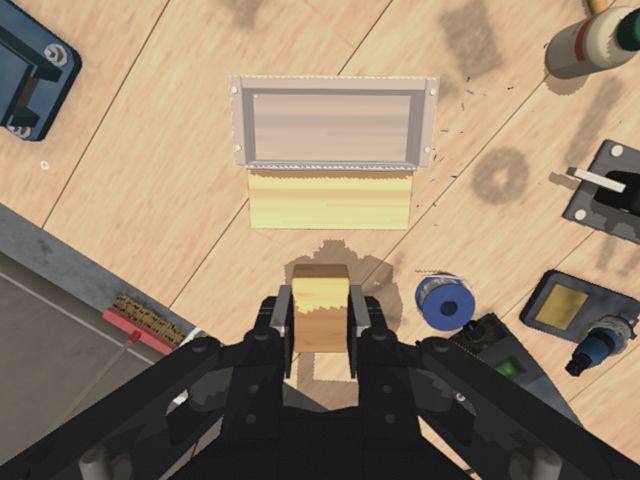

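View pics/topc.png

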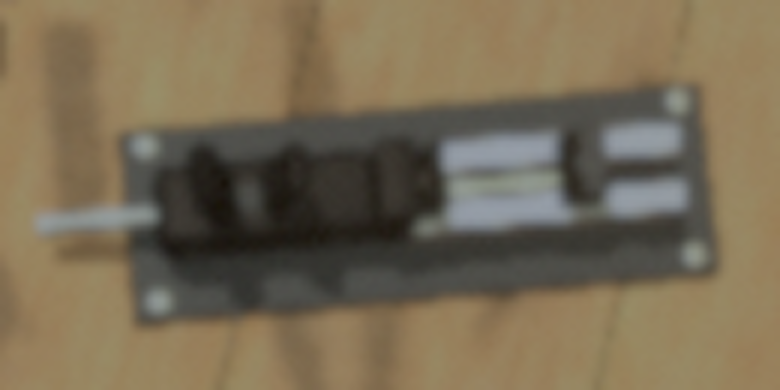

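View pics/s7.png

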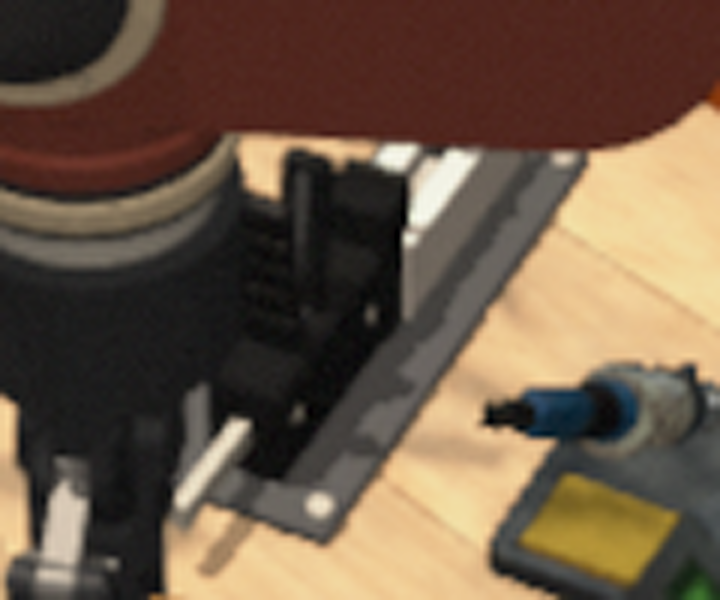

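```bash
python3 - <<'E'
from h import *
c=cam("top")
q=[atz(c,(275+u/6,195+v/6),.006) for u,v in [(122,135),(700,88),(716,268),(135,323)]]
q=np.array(q);print(np.round(q,3))
print("lens",[np.linalg.norm(q[i]-q[(i+1)%4]).round(3) for i in range(4)])
d=q[0]-q[1];print("yaw of y axis",np.degrees(np.arctan2(d[1],d[0])));d=q[3]-q[2];print(np.degrees(np.arctan2(d[1],d[0])));print("centre",q.mean(0), state()["joint_pos"])
E
```

```text
[[ 0.657 -0.01   0.006]
 [ 0.677 -0.277  0.006]
 [ 0.593 -0.282  0.006]
 [ 0.57  -0.015  0.006]]
lens [np.float64(0.268), np.float64(0.084), np.float64(0.268), np.float64(0.087)]
yaw of y axis 94.18730755723
94.82892088725606
centre [ 0.62444731 -0.14582086  0.006     ] [ 3.29222244e-01 -1.55930119e-01  1.79690973e+00 -3.90257111e-07
  1.49433573e+00  1.50015861e+00]
```

```bash
cat >> h.py <<'E'
C=np.array([.625,-.149,np.radians(4.5)])
def toW(t,yaw,n):
    "n rows, moving linearly to world t (m) while turning to tool yaw (deg), vertical tool"
    s=state();M=q2m(s["tool_rot"]);y0=np.degrees(np.arctan2(M[1,0],M[0,0]));d=(np.array(t)-s["tool_pos"])/n*1000/30
    dy=(yaw-y0)/n
    for i in range(n):
        y=np.radians(y0+i*dy);ex=np.array([np.cos(y),np.sin(y)]);ey=np.array([np.sin(y),-np.cos(y)])
        print(i,"az",round(-dy/5,2),"d",round(d[:2]@ex,2),round(d[:2]@ey,2),round(-d[2],2))
def Cw(t):
    c,s=np.cos(C[2]),np.sin(C[2]);return np.array([C[0]+(c*t[0]-s*t[1])/1000,C[1]+(s*t[0]+c*t[1])/1000,t[2]/1000])
def locC(w):
    w=np.array(w);c,s=np.cos(C[2]),np.sin(C[2]);return np.array([c*(w[0]-C[0])+s*(w[1]-C[1]),-s*(w[0]-C[0])+c*(w[1]-C[1]),w[2]])*1000
E
python3 -c "
from h import *
toW(Cw([0,-100,260]),94.5,18)"
```

```text
0 az -0.8 d -0.1 0.95 -0.0
1 az -0.8 d -0.17 0.94 -0.0
2 az -0.8 d -0.23 0.92 -0.0
3 az -0.8 d -0.3 0.91 -0.0
4 az -0.8 d -0.36 0.88 -0.0
5 az -0.8 d -0.42 0.86 -0.0
6 az -0.8 d -0.48 0.83 -0.0
7 az -0.8 d -0.53 0.79 -0.0
8 az -0.8 d -0.59 0.75 -0.0
9 az -0.8 d -0.64 0.71 -0.0
10 az -0.8 d -0.68 0.66 -0.0
11 az -0.8 d -0.73 0.61 -0.0
12 az -0.8 d -0.77 0.56 -0.0
13 az -0.8 d -0.81 0.51 -0.0
14 az -0.8 d -0.84 0.45 -0.0
15 az -0.8 d -0.87 0.39 -0.0
16 az -0.8 d -0.89 0.33 -0.0
17 az -0.8 d -0.91 0.27 -0.0
```

```bash
python3 -m crank '[{"angular":[0,0,-0.8],"delta_pos":[-0.1,0.95,0],"gripper":0},{"angular":[0,0,-0.8],"delta_pos":[-0.17,0.94,0],"gripper":0},{"angular":[0,0,-0.8],"delta_pos":[-0.23,0.92,0],"gripper":0},{"angular":[0,0,-0.8],"delta_pos":[-0.3,0.91,0],"gripper":0},{"angular":[0,0,-0.8],"delta_pos":[-0.36,0.88,0],"gripper":0},{"angular":[0,0,-0.8],"delta_pos":[-0.42,0.86,0],"gripper":0},{"angular":[0,0,-0.8],"delta_pos":[-0.48,0.83,0],"gripper":0},{"angular":[0,0,-0.8],"delta_pos":[-0.53,0.79,0],"gripper":0},{"angular":[0,0,-0.8],"delta_pos":[-0.59,0.75,0],"gripper":0},{"angular":[0,0,-0.8],"delta_pos":[-0.64,0.71,0],"gripper":0},{"angular":[0,0,-0.8],"delta_pos":[-0.68,0.66,0],"gripper":0},{"angular":[0,0,-0.8],"delta_pos":[-0.73,0.61,0],"gripper":0}]'
python3 -m crank '[{"angular":[0,0,-0.8],"delta_pos":[-0.77,0.56,0],"gripper":0},{"angular":[0,0,-0.8],"delta_pos":[-0.81,0.51,0],"gripper":0},{"angular":[0,0,-0.8],"delta_pos":[-0.84,0.45,0],"gripper":0},{"angular":[0,0,-0.8],"delta_pos":[-0.87,0.39,0],"gripper":0},{"angular":[0,0,-0.8],"delta_pos":[-0.89,0.33,0],"gripper":0},{"angular":[0,0,-0.7],"delta_pos":[-0.91,0.27,0],"gripper":0},{"angular":[0,0,0],"delta_pos":[0,0,0],"gripper":0}]'
python3 - <<'E'
from h import *
s=state();im=grab_frame("wrist");cv2.imwrite("pics/w8.png",im[:,:,::-1]);np.save("pics/w8s.npy",np.r_[s["tool_pos"],s["tool_rot"]])
c=cam("wrist",s)
for t,z in [("clamp",0),("clamp_bed",.05),("jaw_face",.067),("trigger_mid",.115),("grip_mid",.115)]:
    for r in landmark_of("wrist",t)[:1]: print(t,round(r["conf"],2),np.round(r["pixel"],1),np.round(atz(c,r["pixel"],z),4))
E
```

```text
time: 15.22
tool_pos: [0.5816, -0.086, 0.2524]
tool_rot: [-0.001, 0.814, 0.581, -0.001]
contact_force: [0.5, -0.6, -0.2]
gripper_width: 0.26
time: 16.1
tool_pos: [0.6321, -0.2503, 0.2521]
tool_rot: [-0.002, 0.68, 0.733, -0.001]
contact_force: [-0.4, -0.1, 1.0]
gripper_width: 0.262
clamp 0.57 [321.8 104.8] [ 0.6249 -0.1514  0.    ]
clamp_bed 0.96 [323.8 131. ] [ 0.6285 -0.1766  0.05  ]
jaw_face 0.82 [325.3 162.9] [ 0.6318 -0.2034  0.067 ]
```

View pics/w8.png

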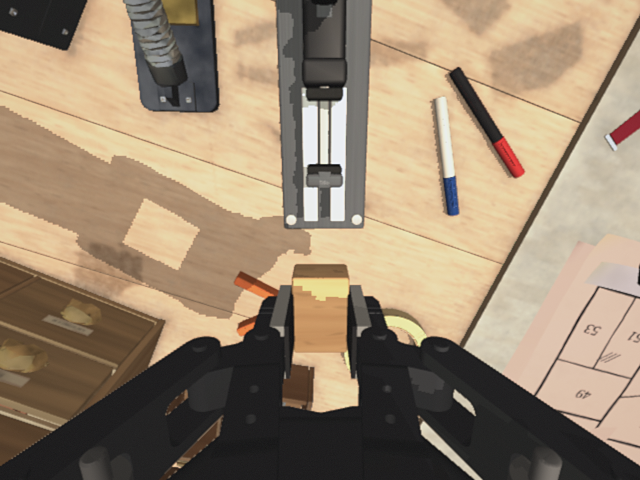

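```bash
python3 - <<'E'
from h import *
im=cv2.imread("pics/w8.png");cv2.imwrite("pics/w8z.png",cv2.resize(im[40:240,270:380],None,fx=3,fy=3,interpolation=cv2.INTER_CUBIC))
cv2.imwrite("pics/w8b.png",cv2.resize(im[250:370,260:380],None,fx=5,fy=5,interpolation=cv2.INTER_CUBIC))
m=camera_model("wrist");T=np.linalg.inv(m["mount"])
B=np.array([(x,y,z) for x in(-18,18) for y in (-12,12) for z in (2,19)])/1000
p=(B@T[:3,:3].T+T[:3,3])@m["camera_matrix"].T;print(np.c_[B*1000,p[:,:2]/p[:,2:]].round(1))
E
```

```text
[[-18.  -12.    2.  294.3 354.4]
 [-18.  -12.   19.  296.9 332.3]
 [-18.   12.    2.  349.7 354.4]
 [-18.   12.   19.  346.8 332.3]
 [ 18.  -12.    2.  292.2 278.1]
 [ 18.  -12.   19.  295.2 262.5]
 [ 18.   12.    2.  352.  278.1]
 [ 18.   12.   19.  348.6 262.4]]
```

View pics/w8z.png

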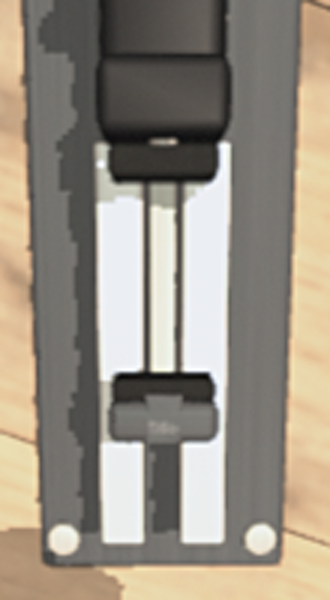

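View pics/w8b.png

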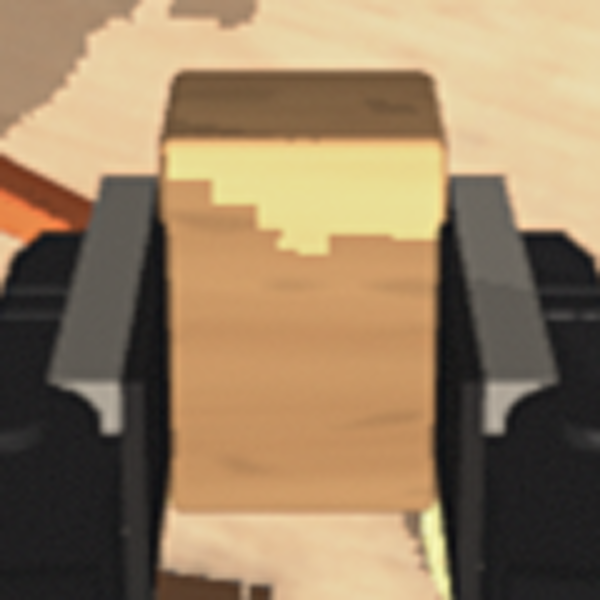

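```bash
python3 - <<'E'
from h import *
a=np.load("pics/w8s.npy");c=cam("wrist",dict(tool_pos=a[:3],tool_rot=a[3:]))
f=lambda u,v:(270+u/3,40+v/3)
l=atz(c,f(104,543),.05);r=atz(c,f(225,543),.05);print(l,r,np.linalg.norm(l-r))
l2=atz(c,f(97,200),.05);r2=atz(c,f(231,200),.05);print(np.linalg.norm(l2-r2))
m=(l+r)/2;m2=(l2+r2)/2;d=m2-m;yw=np.degrees(np.arctan2(d[1],d[0]));print("yaw y",yw)
d/=np.linalg.norm(d)
print("origin",m+.110*d,"bed",m+.084*d)
M=q2m(a[3:]);print("tool yaw",np.degrees(np.arctan2(M[1,0],M[0,0])))
o=m+.11*d
for n,u,v,z in [("pad",163,180,.05),("pad",163,180,.068),("pad top",163,145,.082),("jaw top front",163,400,.082),("jaw front low",163,373,.05)]:
    p=atz(c,f(u,v),z);print(n,z,((p-o)@d*1000).round(1))
E
```

```text
[ 0.61627295 -0.26221939  0.05      ] [ 0.65575947 -0.25927628  0.05      ] 0.039596055751775494
0.03977902069643923
yaw y 94.52932460970642
origin [ 0.62732958 -0.15109136  0.05      ] bed [ 0.62938279 -0.17701016  0.05      ]
tool yaw 94.26964494470995
pad 0.05 0.7
pad 0.068 -0.7
pad top 0.082 6.8
jaw top front 0.082 -59.8
jaw front low 0.05 -55.3
```

```bash
cat >> h.py <<'E'
C=np.array([.6273,-.1511,np.radians(4.5)])
def toC(t):
    s=state();M=q2m(s["tool_rot"]);w=Cw(t)-s["tool_pos"]
    print("locC",locC(s["tool_pos"]).round(1),"yaw",np.degrees(np.arctan2(M[1,0],M[0,0])).round(2),"z",M[:,2].round(4),"rows",(M.T@w*1000/30).round(3),"grip",round(s["gripper_width"],3),"F",np.round(s["contact_force"],1))
E
python3 -c "
from h import *
toC([0,-26.5,120]);toC([0,-26.5,69.2])"
```

```text
locC [ -2.4 -97.1 254.6] yaw 94.45 z [-3.e-04  4.e-04 -1.e+00] rows [2.353 0.078 4.488] grip 0.258 F [ 1.   0.7 -0. ]
locC [ -2.4 -97.1 254.6] yaw 94.45 z [-3.e-04  4.e-04 -1.e+00] rows [2.352 0.078 6.182] grip 0.258 F [ 1.   0.7 -0. ]
```

```bash
python3 -m crank '[{"angular":[0,0,0],"delta_pos":[0.6,0.02,0.2],"gripper":0},{"angular":[0,0,0],"delta_pos":[0.6,0.02,0.5],"gripper":0},{"angular":[0,0,0],"delta_pos":[0.6,0.02,0.9],"gripper":0},{"angular":[0,0,0],"delta_pos":[0.55,0.02,0.9],"gripper":0},{"angular":[0,0,0],"delta_pos":[0,0,0.9],"gripper":0},{"angular":[0,0,0],"delta_pos":[0,0,0.6],"gripper":0},{"angular":[0,0,0],"delta_pos":[0,0,0.4],"gripper":0},{"angular":[0,0,0],"delta_pos":[0,0,0],"gripper":0},{"angular":[0,0,0],"delta_pos":[0,0,0],"gripper":0}]'
python3 - <<'E'
from h import *
toC([0,-26.5,69.2])
im=grab_frame("wrist");cv2.imwrite("pics/w9.png",im[:,:,::-1])
E
```

```text
time: 17.52
tool_pos: [0.6304, -0.179, 0.1241]
tool_rot: [0.001, 0.679, 0.734, 0.0]
contact_force: [-0.1, 0.7, 0.1]
gripper_width: 0.263
locC [  0.9 -28.1 124.1] yaw 94.39 z [ 1.9e-03 -8.0e-04 -1.0e+00] rows [ 0.054 -0.035  1.828] grip 0.263 F [-0.1  0.7  0.1]
```

View pics/w9.png

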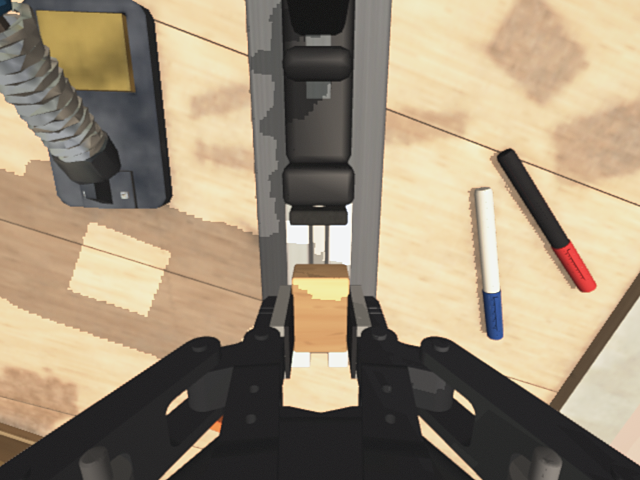

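```bash
python3 -m crank '[{"angular":[0,0,0],"delta_pos":[0.05,-0.035,0.5],"gripper":0},{"angular":[0,0,0],"delta_pos":[0,0,0.6],"gripper":0},{"angular":[0,0,0],"delta_pos":[0,0,0.4],"gripper":0},{"angular":[0,0,0],"delta_pos":[0,0,0.2],"gripper":0},{"angular":[0,0,0],"delta_pos":[0,0,0],"gripper":0}]'
python3 -c "
from h import *
toC([0,-26.5,69.2])"
```

```text
time: 18.2
tool_pos: [0.6286, -0.1772, 0.0715]
tool_rot: [-0.0, 0.679, 0.734, -0.0]
contact_force: [-0.5, 0.7, -1.0]
gripper_width: 0.263
locC [ -0.8 -26.1  71.5] yaw 94.41 z [-2.e-04  1.e-04 -1.e+00] rows [-0.012  0.026  0.077] grip 0.263 F [-0.5  0.7 -1. ]
```

```bash
python3 -m crank '[{"angular":[0,0,0],"delta_pos":[0,0.02,0.07],"gripper":0},{"angular":[0,0,0],"delta_pos":[0,0,0],"gripper":0}]'
python3 - <<'E'
from h import *
toC([0,-26.5,69.2])
im=grab_frame("wrist");cv2.imwrite("pics/w10.png",im[:,:,::-1])
E
```

```text
time: 18.45
tool_pos: [0.6295, -0.1774, 0.0707]
tool_rot: [0.0, 0.679, 0.734, 0.0]
contact_force: [-1.7, 0.1, 4.7]
gripper_width: 0.258
locC [  0.1 -26.4  70.7] yaw 94.41 z [ 5.e-04 -5.e-04 -1.e+00] rows [-0.004 -0.005  0.049] grip 0.258 F [-1.7  0.1  4.7]
```

View pics/w10.png

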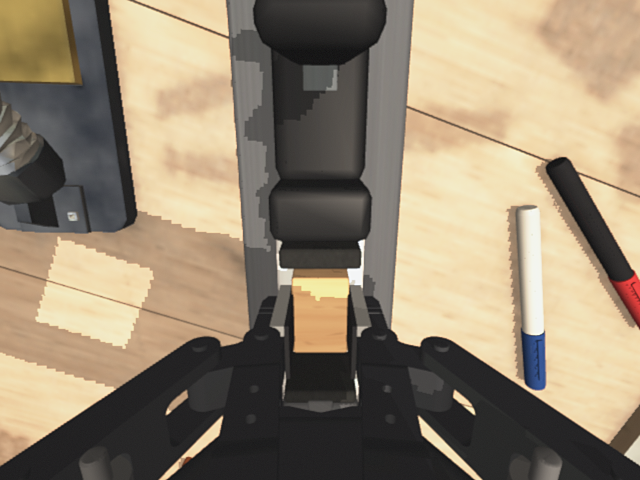

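```bash
python3 -m crank '[{"angular":[0,0,0],"delta_pos":[0,0,0],"gripper":0.32},{"angular":[0,0,0],"delta_pos":[0,0,0],"gripper":0.4},{"angular":[0,0,0],"delta_pos":[0,0,0],"gripper":0.45},{"angular":[0,0,0],"delta_pos":[0,0,-0.3],"gripper":0.45},{"angular":[0,0,0],"delta_pos":[0,0,-0.7],"gripper":0.5},{"angular":[0,0,0],"delta_pos":[-0.3,0,-1],"gripper":0.6},{"angular":[0,0,0],"delta_pos":[-0.5,0,-1],"gripper":0.7},{"angular":[0,0,0],"delta_pos":[-0.5,0,-1],"gripper":0.8},{"angular":[0,0,0],"delta_pos":[-0.5,0,-1],"gripper":0.8},{"angular":[0,0,0],"delta_pos":[0,0,0],"gripper":0.8}]'
python3 - <<'E'
from h import *
toC([0,-26.5,69.2])
s=state();im=grab_frame("wrist");cv2.imwrite("pics/w11.png",im[:,:,::-1]);np.save("pics/w11s.npy",np.r_[s["tool_pos"],s["tool_rot"]])
E
```

```text
time: 19.75
tool_pos: [0.6352, -0.2327, 0.2255]
tool_rot: [0.004, 0.68, 0.733, 0.001]
contact_force: [-0.2, 0.1, -1.5]
gripper_width: 0.802
locC [  1.5 -82.  225.5] yaw 94.34 z [ 0.008 -0.004 -1.   ] rows [ 1.873 -0.094  5.202] grip 0.802 F [-0.2  0.1 -1.5]
```

View pics/w11.png

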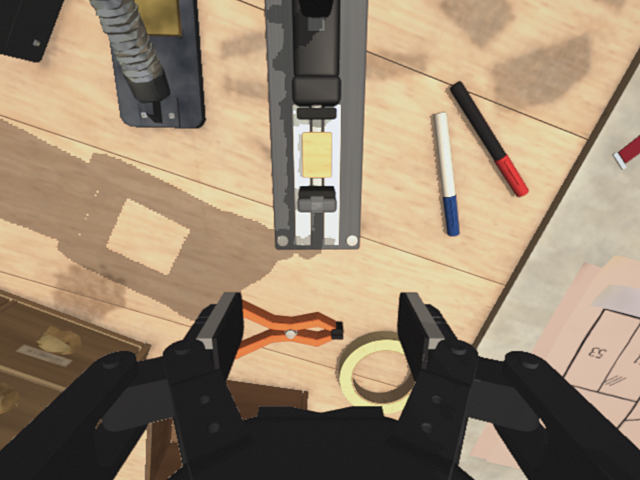

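```bash
python3 -c "
from h import *
toW(Cw([0,97,215]),4.5,18)"
```

```text
0 az 1.0 d 0.33 -0.0 0.01
1 az 1.0 d 0.33 -0.03 0.01
2 az 1.0 d 0.32 -0.06 0.01
3 az 1.0 d 0.32 -0.09 0.01
4 az 1.0 d 0.31 -0.11 0.01
5 az 1.0 d 0.3 -0.14 0.01
6 az 1.0 d 0.28 -0.17 0.01
7 az 1.0 d 0.27 -0.19 0.01
8 az 1.0 d 0.25 -0.21 0.01
9 az 1.0 d 0.23 -0.23 0.01
10 az 1.0 d 0.21 -0.25 0.01
11 az 1.0 d 0.19 -0.27 0.01
12 az 1.0 d 0.16 -0.29 0.01
13 az 1.0 d 0.14 -0.3 0.01
14 az 1.0 d 0.11 -0.31 0.01
15 az 1.0 d 0.08 -0.32 0.01
16 az 1.0 d 0.06 -0.32 0.01
17 az 1.0 d 0.03 -0.33 0.01
```

```bash
python3 -m crank '[{"angular":[0,0,1],"delta_pos":[0.33,0,0],"gripper":0.95},{"angular":[0,0,1],"delta_pos":[0.33,-0.03,0],"gripper":0.95},{"angular":[0,0,1],"delta_pos":[0.32,-0.06,0],"gripper":0.95},{"angular":[0,0,1],"delta_pos":[0.32,-0.09,0],"gripper":0.95},{"angular":[0,0,1],"delta_pos":[0.31,-0.11,0],"gripper":0.95},{"angular":[0,0,1],"delta_pos":[0.3,-0.14,0],"gripper":0.95},{"angular":[0,0,1],"delta_pos":[0.28,-0.17,0],"gripper":0.95},{"angular":[0,0,1],"delta_pos":[0.27,-0.19,0],"gripper":0.95},{"angular":[0,0,1],"delta_pos":[0.25,-0.21,0],"gripper":0.95},{"angular":[0,0,1],"delta_pos":[0.23,-0.23,0],"gripper":0.95},{"angular":[0,0,1],"delta_pos":[0.21,-0.25,0],"gripper":0.95},{"angular":[0,0,1],"delta_pos":[0.19,-0.27,0],"gripper":0.95}]'
python3 -m crank '[{"angular":[0,0,1],"delta_pos":[0.16,-0.29,0],"gripper":0.95},{"angular":[0,0,1],"delta_pos":[0.14,-0.3,0],"gripper":0.95},{"angular":[0,0,1],"delta_pos":[0.11,-0.31,0],"gripper":0.95},{"angular":[0,0,1],"delta_pos":[0.08,-0.32,0],"gripper":0.95},{"angular":[0,0,1],"delta_pos":[0.06,-0.32,0],"gripper":0.95},{"angular":[0,0,1],"delta_pos":[0.03,-0.33,0],"gripper":0.95},{"angular":[0,0,0],"delta_pos":[0,0,0],"gripper":0.95},{"angular":[0,0,0],"delta_pos":[0,0,0],"gripper":0.95}]'
python3 - <<'E'
from h import *
toC([0,97,118])
s=state();im=grab_frame("wrist");cv2.imwrite("pics/w12.png",im[:,:,::-1]);np.save("pics/w12s.npy",np.r_[s["tool_pos"],s["tool_rot"]])
c=cam("wrist",s)
for t,z in [("trigger_mid",.115),("grip_mid",.115)]:
    for r in landmark_of("wrist",t)[:1]: print(t,round(r["conf"],2),np.round(r["pixel"],1),locC(atz(c,r["pixel"],z)).round(1))
im=grab_frame("side");cv2.imwrite("pics/s12.png",im[:,:,::-1])
E
```

```text
time: 21.3
tool_pos: [0.6227, -0.1116, 0.2178]
tool_rot: [-0.001, 0.956, 0.295, -0.001]
contact_force: [0.0, 0.7, 0.1]
gripper_width: 0.951
time: 22.3
tool_pos: [0.6185, -0.0537, 0.2188]
tool_rot: [-0.0, 0.999, 0.039, -0.001]
contact_force: [-1.0, -0.6, 1.1]
gripper_width: 0.95
locC [ -1.2  97.8 218.8] yaw 4.5 z [-1.4e-03  2.0e-04 -1.0e+00] rows [0.044 0.029 3.361] grip 0.95 F [-1.  -0.6  1.1]
trigger_mid 0.59 [360.4 241.9] [ -0.9  68.3 115. ]
grip_mid 0.88 [311.5 242.9] [ -1.6 102.5 115. ]
```

View pics/w12.png

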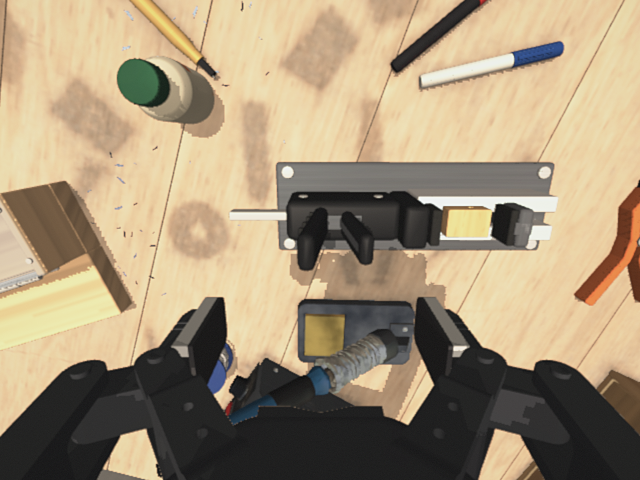

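View pics/s12.png

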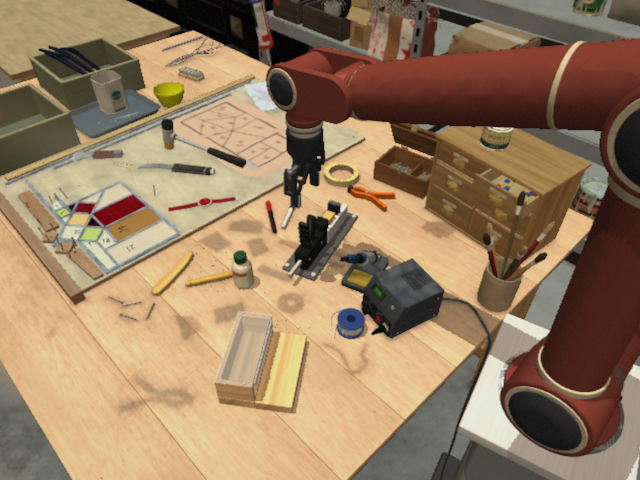

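```bash
python3 -m crank '[{"angular":[0,0,0],"delta_pos":[0.04,0.03,0.6],"gripper":0.95},{"angular":[0,0,0],"delta_pos":[0,0,0.8],"gripper":0.95},{"angular":[0,0,0],"delta_pos":[0,0,0.8],"gripper":0.95},{"angular":[0,0,0],"delta_pos":[0,0,0.7],"gripper":0.95},{"angular":[0,0,0],"delta_pos":[0,0,0.45],"gripper":0.95},{"angular":[0,0,0],"delta_pos":[0,0,0],"gripper":0.95},{"angular":[0,0,0],"delta_pos":[0,0,0],"gripper":0.95}]'
python3 - <<'E'
from h import *
toC([0,97,118])
im=grab_frame("wrist");cv2.imwrite("pics/w13.png",im[:,:,::-1])
E
```

```text
time: 23.38
tool_pos: [0.6209, -0.0548, 0.1202]
tool_rot: [0.0, 0.999, 0.038, 0.001]
contact_force: [0.6, -0.8, 0.7]
gripper_width: 0.95
locC [  1.2  96.5 120.2] yaw 4.41 z [ 1.7e-03 -3.0e-04 -1.0e+00] rows [-0.04  -0.016  0.074] grip 0.95 F [ 0.6 -0.8  0.7]
```

View pics/w13.png

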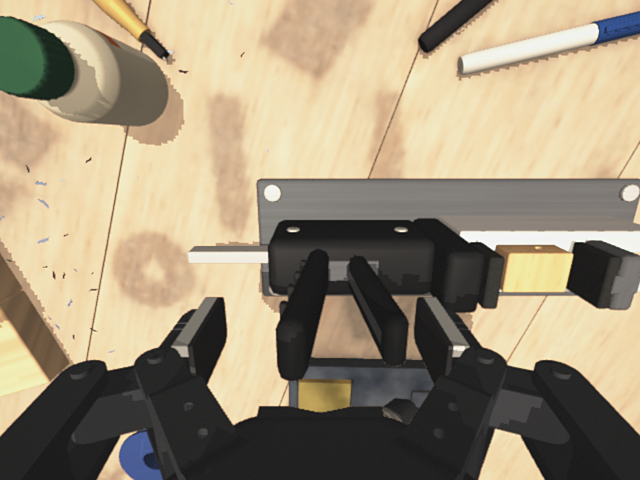

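```bash
python3 -m crank '[{"angular":[0,0,0],"delta_pos":[0,0,0],"gripper":0.6},{"angular":[0,0,0],"delta_pos":[0,0,0],"gripper":0.4},{"angular":[0,0,0],"delta_pos":[0,0,0],"gripper":0.3},{"angular":[0,0,0],"delta_pos":[0,0,0],"gripper":0.3},{"angular":[0,0,0],"delta_pos":[0,0,0],"gripper":0.3},{"angular":[0,0,0],"delta_pos":[0,0,0],"gripper":0.25}]'
python3 - <<'E'
from h import *
toC([0,97,118])
im=grab_frame("wrist");cv2.imwrite("pics/w14.png",im[:,:,::-1])
E
```

```text
time: 24.18
tool_pos: [0.6206, -0.0504, 0.1213]
tool_rot: [-0.003, 0.999, 0.039, 0.0]
contact_force: [-3.6, 15.9, 10.3]
gripper_width: 0.28
locC [  1.2 100.9 121.3] yaw 4.51 z [ 7.0e-04  6.8e-03 -1.0e+00] rows [-0.042  0.13   0.108] grip 0.28 F [-3.6 15.9 10.3]
```

View pics/w14.png

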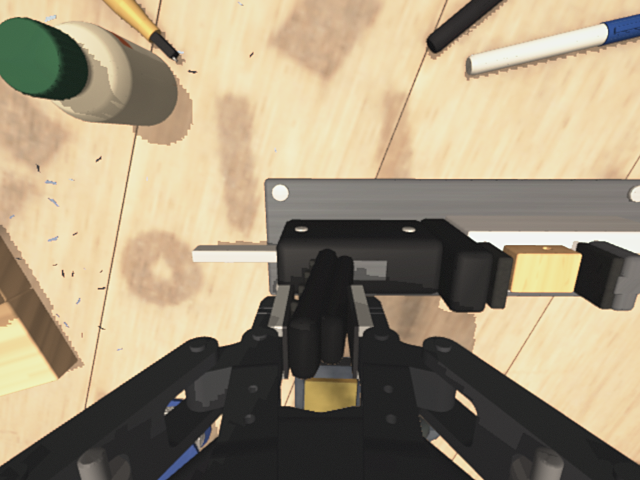

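```bash
python3 -m crank '[{"angular":[0,0,0],"delta_pos":[0,0,0],"gripper":0.97},{"angular":[0,0,0],"delta_pos":[-0.02,-0.12,0.05],"gripper":0.97},{"angular":[0,0,0],"delta_pos":[0,0,0],"gripper":0.97},{"angular":[0,0,0],"delta_pos":[0,0,0],"gripper":0.97},{"angular":[0,0,0],"delta_pos":[0,0,0],"gripper":0.97},{"angular":[0,0,0],"delta_pos":[0,0,0],"gripper":0.97}]'
python3 - <<'E'
from h import *
toC([0,97,118])
im=grab_frame("wrist");cv2.imwrite("pics/w15.png",im[:,:,::-1])
E
```

```text
time: 24.98
tool_pos: [0.6194, -0.0511, 0.1178]
tool_rot: [-0.0, 0.999, 0.038, 0.0]
contact_force: [0.5, -0.7, -0.6]
gripper_width: 0.97
locC [ -0.  100.3 117.8] yaw 4.4 z [ 1.e-04  2.e-04 -1.e+00] rows [ 0.001  0.11  -0.005] grip 0.97 F [ 0.5 -0.7 -0.6]
```

View pics/w15.png

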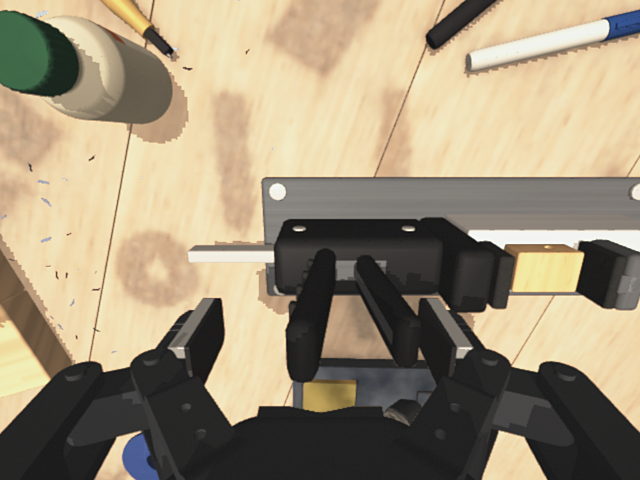

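```bash
python3 -m crank '[{"angular":[0,0,0],"delta_pos":[0,0,0],"gripper":0.6},{"angular":[0,0,0],"delta_pos":[0,0,0],"gripper":0.4},{"angular":[0,0,0],"delta_pos":[0,0,0],"gripper":0.28},{"angular":[0,0,0],"delta_pos":[0,0,0],"gripper":0.25},{"angular":[0,0,0],"delta_pos":[0,0,0],"gripper":0.25},{"angular":[0,0,0],"delta_pos":[0,0,0],"gripper":0.25}]'
python3 -c "
from h import *
toC([0,97,118])"
python3 -m crank '[{"angular":[0,0,0],"delta_pos":[0,0,0],"gripper":0.97},{"angular":[0,0,0],"delta_pos":[0,0,0],"gripper":0.97},{"angular":[0,0,0],"delta_pos":[0,0,0],"gripper":0.97},{"angular":[0,0,0],"delta_pos":[0,0,0],"gripper":0.97},{"angular":[0,0,0],"delta_pos":[0,0,0],"gripper":0.97},{"angular":[0,0,0],"delta_pos":[0,0,0],"gripper":0.97}]'
python3 - <<'E'
from h import *
toC([0,97,118])
im=grab_frame("wrist");cv2.imwrite("pics/w16.png",im[:,:,::-1])
E
```

```text
time: 25.78
tool_pos: [0.6203, -0.0503, 0.1205]
tool_rot: [0.0, 0.999, 0.039, 0.001]
contact_force: [-4.0, 5.3, 9.9]
gripper_width: 0.272
locC [  1.  101.1 120.5] yaw 4.5 z [ 2.3e-03 -6.0e-04 -1.0e+00] rows [-0.033  0.135  0.082] grip 0.272 F [-4.   5.3  9.9]
time: 26.52
tool_pos: [0.6194, -0.051, 0.1178]
tool_rot: [-0.0, 0.999, 0.038, 0.0]
contact_force: [0.6, -0.5, 0.5]
gripper_width: 0.971
locC [ -0.  100.5 117.8] yaw 4.41 z [ 1.e-04  3.e-04 -1.e+00] rows [ 0.001  0.115 -0.006] grip 0.971 F [ 0.6 -0.5  0.5]
```

View pics/w16.png

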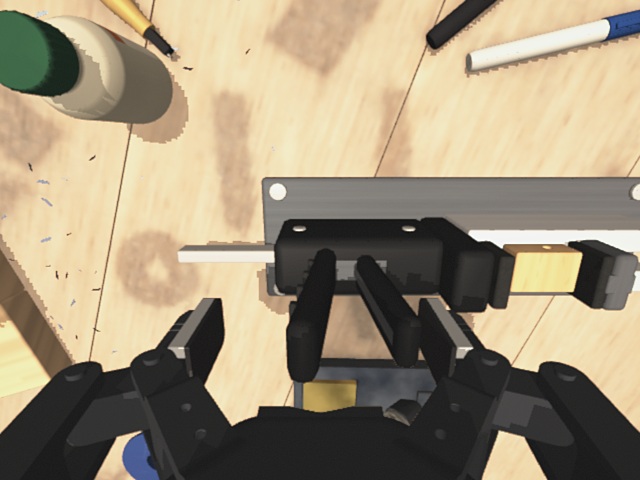

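```bash
python3 -m crank '[{"angular":[0,0,0],"delta_pos":[0,0,0],"gripper":0.6},{"angular":[0,0,0],"delta_pos":[0,0,0],"gripper":0.4},{"angular":[0,0,0],"delta_pos":[0,0,0],"gripper":0.28},{"angular":[0,0,0],"delta_pos":[0,0,0],"gripper":0.25},{"angular":[0,0,0],"delta_pos":[0,0,0],"gripper":0.25},{"angular":[0,0,0],"delta_pos":[0,0,0],"gripper":0.25}]'
python3 -c "
from h import *
toC([0,97,118])"
python3 -m crank '[{"angular":[0,0,0],"delta_pos":[0,0,0],"gripper":0.97},{"angular":[0,0,0],"delta_pos":[0,0,0],"gripper":0.97},{"angular":[0,0,0],"delta_pos":[0,0,0],"gripper":0.97},{"angular":[0,0,0],"delta_pos":[0,0,0],"gripper":0.97},{"angular":[0,0,0],"delta_pos":[0,0,0],"gripper":0.97},{"angular":[0,0,0],"delta_pos":[0,0,0],"gripper":0.97}]'
python3 - <<'E'
from h import *
toC([0,97,118])
im=grab_frame("wrist");cv2.imwrite("pics/w17.png",im[:,:,::-1])
E
```

```text
time: 27.32
tool_pos: [0.6202, -0.0503, 0.1203]
tool_rot: [0.0, 0.999, 0.039, 0.001]
contact_force: [-3.4, 5.7, 9.2]
gripper_width: 0.276
locC [  0.8 101.  120.3] yaw 4.5 z [ 2.e-03 -6.e-04 -1.e+00] rows [-0.028  0.134  0.077] grip 0.276 F [-3.4  5.7  9.2]
time: 28.08
tool_pos: [0.6194, -0.0509, 0.1179]
tool_rot: [-0.0, 0.999, 0.039, 0.0]
contact_force: [-0.9, 0.8, 0.6]
gripper_width: 0.97
locC [ -0.  100.5 117.9] yaw 4.41 z [ 1.e-04  3.e-04 -1.e+00] rows [ 0.001  0.116 -0.005] grip 0.97 F [-0.9  0.8  0.6]
```

View pics/w17.png

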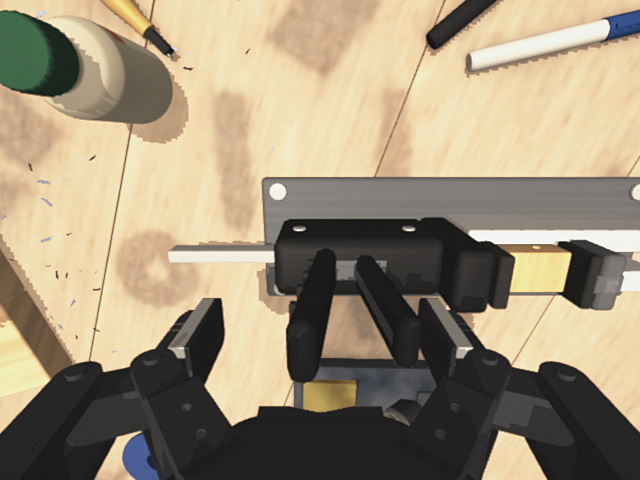

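```bash
python3 -m crank '[{"angular":[0,0,0],"delta_pos":[0,0,0],"gripper":0.6},{"angular":[0,0,0],"delta_pos":[0,0,0],"gripper":0.4},{"angular":[0,0,0],"delta_pos":[0,0,0],"gripper":0.28},{"angular":[0,0,0],"delta_pos":[0,0,0],"gripper":0.25},{"angular":[0,0,0],"delta_pos":[0,0,0],"gripper":0.25},{"angular":[0,0,0],"delta_pos":[0,0,0],"gripper":0.25}]'
python3 -c "
from h import *
toC([0,97,118])"
python3 -m crank '[{"angular":[0,0,0],"delta_pos":[0,0,0],"gripper":0.97},{"angular":[0,0,0],"delta_pos":[0,0,0],"gripper":0.97},{"angular":[0,0,0],"delta_pos":[0,0,0],"gripper":0.97},{"angular":[0,0,0],"delta_pos":[0,0,0],"gripper":0.97},{"angular":[0,0,0],"delta_pos":[0,0,0],"gripper":0.97},{"angular":[0,0,0],"delta_pos":[0,0,0],"gripper":0.97}]'
python3 - <<'E'
from h import *
toC([0,97,118])
im=grab_frame("wrist");cv2.imwrite("pics/w18.png",im[:,:,::-1])
a=cv2.imread("pics/w16.png")[210:320,420:640];
ims=[cv2.resize(cv2.imread(f"pics/w{k}.png")[215:315,430:640],None,fx=2.8,fy=2.0) for k in (15,17,18)]
cv2.imwrite("pics/cmp.png",np.vstack(ims))
E
```

```text
time: 28.88
tool_pos: [0.6203, -0.0504, 0.1203]
tool_rot: [0.0, 0.999, 0.039, 0.001]
contact_force: [-3.1, 6.1, 9.3]
gripper_width: 0.274
locC [  0.9 101.  120.3] yaw 4.5 z [ 2.e-03 -8.e-04 -1.e+00] rows [-0.03   0.132  0.078] grip 0.274 F [-3.1  6.1  9.3]
time: 29.62
tool_pos: [0.6194, -0.051, 0.1178]
tool_rot: [-0.0, 0.999, 0.038, 0.0]
contact_force: [0.3, -0.5, -1.3]
gripper_width: 0.97
locC [ -0.  100.5 117.8] yaw 4.41 z [ 1.e-04  3.e-04 -1.e+00] rows [ 0.002  0.115 -0.006] grip 0.97 F [ 0.3 -0.5 -1.3]
```

View pics/w18.png

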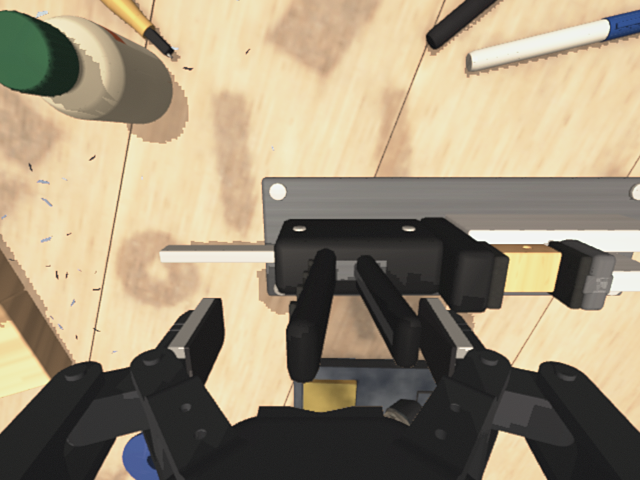

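View pics/cmp.png

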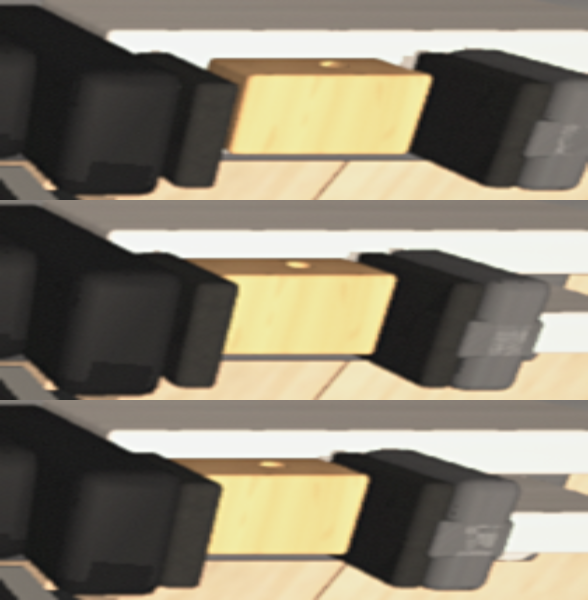

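```bash
python3 -m crank '[{"angular":[0,0,0],"delta_pos":[0,0,0],"gripper":0.6},{"angular":[0,0,0],"delta_pos":[0,0,0],"gripper":0.6},{"angular":[0,0,0],"delta_pos":[0,0,0],"gripper":0.5},{"angular":[0,0,0],"delta_pos":[0,0,0],"gripper":0.5}]'
python3 -m crank '[{"angular":[0,0,0],"delta_pos":[0,0,0],"gripper":0.45},{"angular":[0,0,0],"delta_pos":[0,0,0],"gripper":0.45}]'
python3 - <<'E'
from h import *
im=grab_frame("wrist");cv2.imwrite("pics/w19.png",im[:,:,::-1])
E
```

```text
time: 30.18
tool_pos: [0.6204, -0.0534, 0.1195]
tool_rot: [0.002, 0.999, 0.038, 0.001]
contact_force: [-0.3, -7.9, 4.3]
gripper_width: 0.508
time: 30.42
tool_pos: [0.6205, -0.0543, 0.1198]
tool_rot: [0.003, 0.999, 0.038, 0.001]
contact_force: [-0.1, -11.3, 5.1]
gripper_width: 0.449
```

View pics/w19.png

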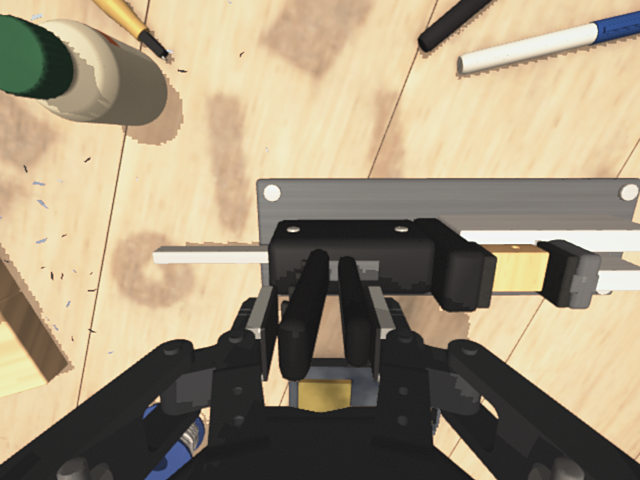

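```bash
python3 -m crank '[{"angular":[0,0,0],"delta_pos":[0,0,0],"gripper":0.4},{"angular":[0,0,0],"delta_pos":[0,0,0],"gripper":0.4}]'
python3 -m crank '[{"angular":[0,0,0],"delta_pos":[0,0,0],"gripper":0.35},{"angular":[0,0,0],"delta_pos":[0,0,0],"gripper":0.35}]'
python3 - <<'E'
from h import *
im=grab_frame("wrist");cv2.imwrite("pics/w20.png",im[:,:,::-1])
E
```

```text
time: 30.72
tool_pos: [0.6206, -0.0549, 0.1202]
tool_rot: [0.004, 0.999, 0.038, 0.002]
contact_force: [-1.0, -11.7, 6.3]
gripper_width: 0.402
time: 30.98
tool_pos: [0.6205, -0.0532, 0.1205]
tool_rot: [0.002, 0.999, 0.038, 0.001]
contact_force: [-3.3, -5.7, 9.0]
gripper_width: 0.353
```

View pics/w20.png

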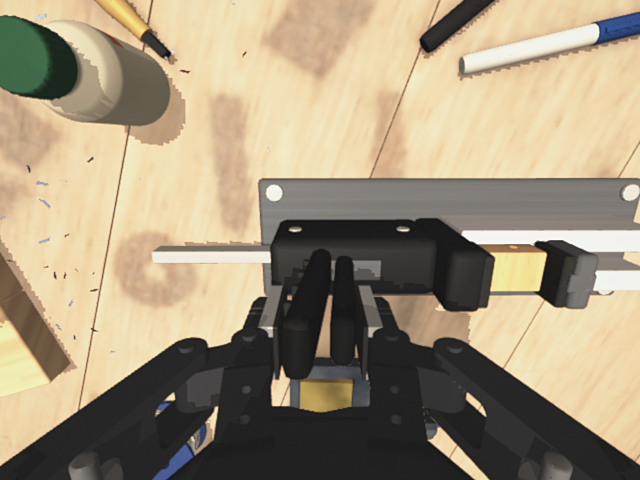

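```bash
python3 -m crank '[{"angular":[0,0,0],"delta_pos":[0,0,0],"gripper":0.31},{"angular":[0,0,0],"delta_pos":[0,0,0],"gripper":0.31}]'
python3 -m crank '[{"angular":[0,0,0],"delta_pos":[0,0,0],"gripper":0.97},{"angular":[0,0,0],"delta_pos":[0,0,0],"gripper":0.97},{"angular":[0,0,0],"delta_pos":[0,0,0],"gripper":0.97},{"angular":[0,0,0],"delta_pos":[0,0,0],"gripper":0.97},{"angular":[0,0,0],"delta_pos":[0,0,0],"gripper":0.97},{"angular":[0,0,0],"delta_pos":[0,0,0],"gripper":0.97}]'
python3 - <<'E'
from h import *
im=grab_frame("wrist");cv2.imwrite("pics/w21.png",im[:,:,::-1])
ims=[cv2.resize(cv2.imread(f"pics/w{k}.png")[215:315,430:640],None,fx=2.8,fy=2.0) for k in (17,18,21)]
cv2.imwrite("pics/cmp2.png",np.vstack(ims))
E
```

```text
time: 31.28
tool_pos: [0.6204, -0.0518, 0.1207]
tool_rot: [0.001, 0.999, 0.039, 0.001]
contact_force: [-3.5, -0.7, 9.9]
gripper_width: 0.312
time: 32.02
tool_pos: [0.6194, -0.0509, 0.1178]
tool_rot: [-0.0, 0.999, 0.038, -0.0]
contact_force: [-0.5, -0.1, -0.2]
gripper_width: 0.972
```

View pics/cmp2.png

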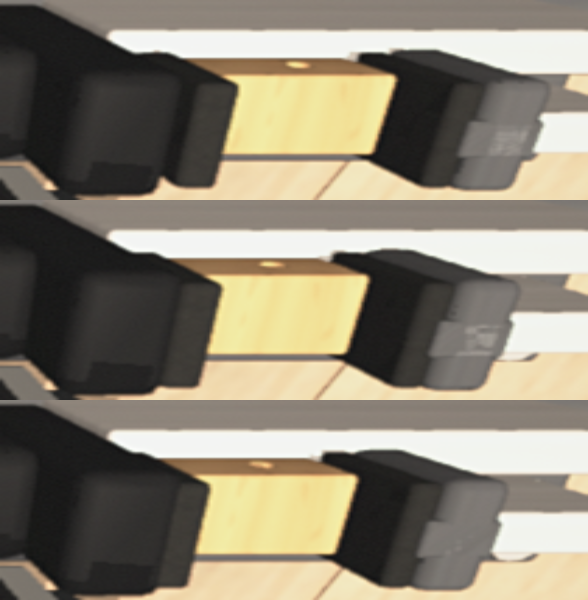

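View pics/w21.png

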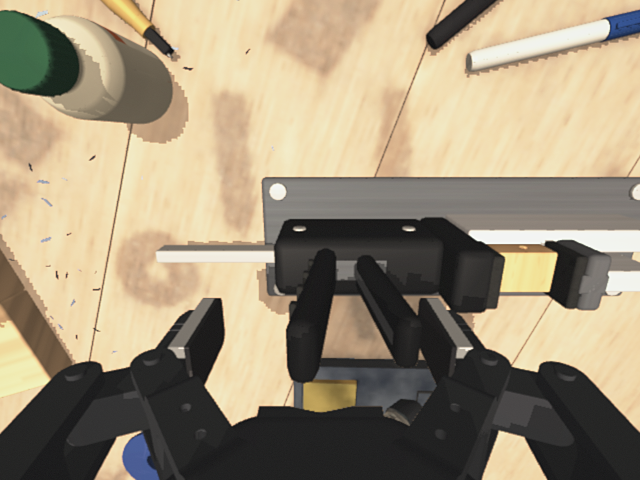

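```bash
python3 -m crank '[{"angular":[0,0,0],"delta_pos":[0,0,-0.4],"gripper":0.97},{"angular":[0,0,0],"delta_pos":[0,0,-0.8],"gripper":0.97},{"angular":[0,0,0],"delta_pos":[0,0,-1],"gripper":0.97},{"angular":[0,0,0],"delta_pos":[0,0,-1],"gripper":0.97},{"angular":[0,0,0],"delta_pos":[0,0,-0.8],"gripper":0.97},{"angular":[0,0,0],"delta_pos":[0,0.5,0],"gripper":0.97},{"angular":[0,0,0],"delta_pos":[0,1,0],"gripper":0.97},{"angular":[0,0,0],"delta_pos":[0,1,0],"gripper":0.97},{"angular":[0,0,0],"delta_pos":[0,0,0],"gripper":0.97},{"angular":[0,0,0],"delta_pos":[0,0,0],"gripper":0.97}]'
python3 - <<'E'
from h import *
s=state();c=cam("wrist",s);im=grab_frame("wrist");cv2.imwrite("pics/w22.png",im[:,:,::-1])
for t,z in [("trigger_mid",.115),("jaw_face",.067),("block_mid",.0585)]:
    for r in landmark_of("wrist",t)[:1]: print(t,round(r["conf"],2),np.round(r["pixel"],1),locC(atz(c,r["pixel"],z)).round(1))
im=grab_frame("side");cv2.imwrite("pics/s22.png",im[:,:,::-1])
E
```

```text
time: 33.33
tool_pos: [0.6246, -0.126, 0.2367]
tool_rot: [-0.0, 0.999, 0.038, -0.001]
contact_force: [-0.5, -0.1, 0.1]
gripper_width: 0.966
trigger_mid 0.98 [261.1 237.1] [ -2.3  68.3 115. ]
jaw_face 0.72 [381.9 219.1] [ -1.1 -30.7  67. ]
block_mid 0.61 [361.3 215.8] [ -0.1 -13.4  58.5]
```

View pics/w22.png

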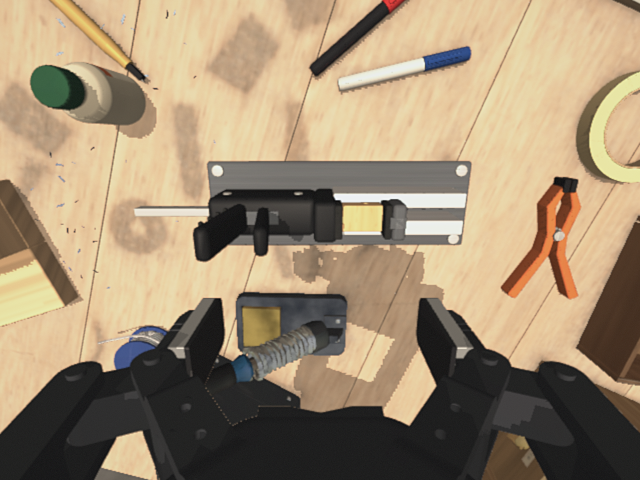

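View pics/s22.png

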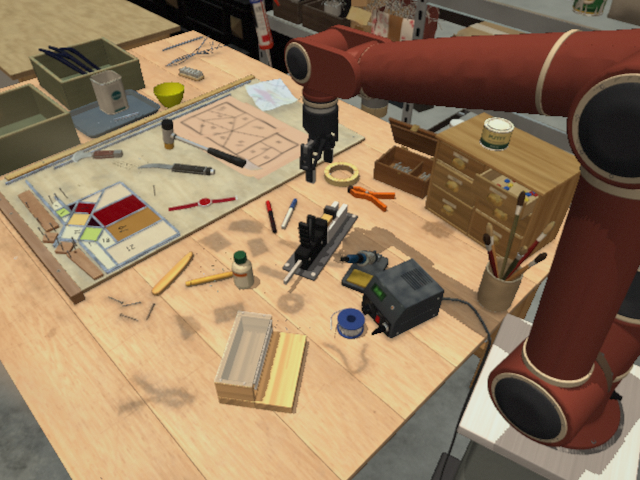

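```bash
python3 -c "
from plant import *
print(job_done())"
```

```text
the job is handed in; nothing more can be done
None
```

The beech block is clamped flat on the bed, with the sprung pad well pushed in. I handed the job in at about 33.5 s of the 72 s allowed.

**What I did:** I reached under the flap at about a 43° tilt, gripped the block and drew it out level onto the apron. I re-gripped it from above and laid it lengthwise on the bed between the jaws. I let go and squeezed the trigger five times from above, the last one in small steps. I then released the trigger and lifted clear; the jaw was only ever moved by the trigger.

**Last checks:**
- **Pad:** Three camera estimates put it 4.6 to 6 mm in: 5.3 mm from the jaw face, 4.6 mm from the block's centre, and about 6 mm from comparing pictures. They differ by about 1.4 mm, but all are above the 3 mm needed.
- **Trigger:** It was back at its released position (68.3 mm along the bar, the same as at the start).
- **Forces:** The highest wrist reading I saw was about 19 N, during the first squeeze. I read it only at the end of moves, so a brief higher peak between readings is possible.
- **Other objects:** The bottle, spool and orange spring clamp look unmoved in the last pictures. The robot was touching nothing.

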